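# Close up the casting row and free the stuck pour-hole plug

## Robot

A 6-joint arm with a two-finger parallel gripper is mounted at the origin on the work surface. World frame = base frame: x ahead of the robot, y to its left, z up, the work surface at z = 0. Lengths are in m, angles in rad, forces in N, time in s.
With the tool pointing down it reaches from about 0.3 to 0.775 m from the base axis. Payload 14.6 kg.
Tool frame: the origin (TCP) lies on the mounting face of the last link; the fingertips stand 199 mm ahead of it and the grasp point (between the pads) lies 180 mm ahead of it; z points along the fingers, y is the direction in which the jaws open and shut (so a half turn about z gives the same grasp; the last joint's range is limited). The gripper opens to 94 mm and grips with 3 to 60 N. Pads are 16 mm wide; open, the fingers measure 119 mm over their backs; the gripper's body (75 mm by 177 mm) begins 78 mm behind the grasp point.
Start: joints at [-1.314, 0.3, 1.521, -0, 1.321, -0.067], TCP at [0.175, -0.521, 0.405] pointing down, gripper open.
Joint ranges: [-3.03, 3.03], [-0.79, 2.21], [0.23, 2.52], [-1.04, 4.18], [0, 3.07], [-2.55, 2.55]. Speed limits (rad/s): [2.22, 2.22, 2.57, 3.14, 3.14, 3.14].

## Interface

Orientations are given as [roll, pitch, yaw] about the fixed x, y, z axes, in that order (R = Rz(yaw) Ry(pitch) Rx(roll)).
In Python, from station import sensors, vision, job gives the robot as it stands. The module is installed in compiled form; this text tells all that it offers.
- The arm moves only by the tool arm_command, never from a script. Its argument "plan" is one flat list of numbers, 5 for each row, row after row: the closure, from -1 (fully open) to 1 (shut), so that 0 is half open, then the shift along the world's x, y, z scaled (see below), then the turn about the world's z scaled (see below). A call has 1 to 20 rows; each row is the pose to reach, as a shift and turn from the pose commanded when the call began; what a row does not reach only later rows make up. The controller multiplies each number of a shift by 400 mm and each number of a turn by 120 degrees. A row lasts 1/10 s, in which the tool goes at most 50 mm and 8.59 degrees, less where a joint would pass 70% of its speed; a pose out of reach is approached as far as the arm can. A call with a number of a shift or a turn outside -1 to 1 is refused whole. A call with a gripper value outside its range is refused whole. The fingers move at their own pace and stop on an object; "newtons" is the grip in N (left out, the last holds). Time passes only in rows, so rows that repeat a pose let the fingers close. It gives the time, the measured TCP pose, the force and the opening at its end, in the units of the state.
- sensors.get_obs(): the state, without advancing time (a new reading comes with each control period).
- vision.camera(name): name is "side" or "top" or "wrist"; returns the picture (384x512x3 uint8, blue, green, red); there is no depth.
- vision.camera_params(name): a dict with "intrinsics" (3x3 intrinsics, pixels), "rvec" (rotation vector, rad) and "tvec" (3), from world to camera coordinates, as OpenCV has them. Camera axes: x right, y down, z forward; pixel columns grow to the right and rows downward; lengths in m; the calibration is good to about 2 mm. A picture is of the moment at which its call begins: read the wrist's pose just before it. camera_params takes no time and is no camera call; for the wrist camera it gives the pose at the moment of the call.
- job.hand_in(): hands the job in, once; it reports no verdict.
Trained networks look in the newest picture that a camera, given by its name, has taken for a name from the list of things; names that differ only in an ending like _2 or _b are one class to them, and where a whole thing is asked for, a point or a joint stands for the part that bears it (a point fixed in the world has none). Each returns a list of dicts, best first, with "confidence" (0 to 1); they miss things now and then, are a little off and sometimes report something else, mostly with a low value. They report only what shows in the picture. A call takes as long as a camera call. They do not tell look-alikes from the thing itself.
- vision.search_frame(name, camera): "at" ([row, column] in pixels, amid what is visible of it).
- vision.silhouettes(name, camera): "mask" (384x512 bool, what is visible of it) and "at" ([row, column] in pixels, amid what is visible of it).
- vision.pinpoint(name, camera): "at" ([row, column] in pixels: a listed point, or the origin of a listed thing).
The state is a dict: "time_s": time; "qpos": joint angles; "joint_vel": joint speeds; "tau": joint torques, N m; "ee_pos": TCP position; "eef_rot": TCP orientation; "force": force on the tool from outside, world axes, zero at the start; "moment": the same for the moment, N m; "grip_width": finger opening in m.
Only numpy, scipy, OpenCV 4.12 (cv2) and the standard library are available. Lean on these libraries where they do the work, as an engineer would, in place of code of your own. Each camera call takes 0.05 s, during which the arm holds its last target.

## Task

Get the last slip-casting mould ready to fill: push the loose plaster mould up flush against its neighbour in the row so that no gap is left. Then take its stuck wooden plug by the grip block and rock it side to side along the hole, easing it up a little with every swing until it frees, without lifting the mould off the bench, pulling it away from the row or disturbing anything else. Finish while still holding the plug upright just clear of the mould, a finger's breadth above the hole it came from.

Things in the scene. Friction and masses are not known exactly. Their poses are not given: they have to be found in the camera images.
- row: Two open plaster moulds side by side against a wooden batten, all fixed to the bench. Each is a block 130 (x) x 120 (y) x 70 mm high with an open rectangular pour hole in its top. Origin: centre of the underside of the mould nearest the loose one, z up. Its -y side is the free end of the row, where the loose mould belongs; the second mould and the batten lie towards +y.
- row_face (a point): Centre of the free end face of the row, 60 mm from row's origin along its -y, 35 mm above the bench; axes as row. The face is flat and upright, 130 mm wide along x, 70 mm high.
- mould: Loose plaster mould, 130 (x) x 120 (y) x 70 mm high, 1.4 to 1.75 kg, 15 to 45 mm off the row, up to 0.1 rad askew and 15 mm out of line along x (out of line does not matter, a gap does). Origin: centre of its underside, z up. Its +y face goes against row_face; push on its -y face (7 to 14 N slides it). With one corner touching the row, a push behind the lagging end swings it square.
- mould_corner_a (a point): On the edge of the loose mould's +y face at its -x end (x -65, y +60, z 35 mm in the mould's frame).
- mould_corner_b (a point): On the edge of the loose mould's +y face at its +x end (x +65, y +60, z 35 mm in the mould's frame).
- mould_hole (a point): Centre of the mouth of the loose mould's pour hole, in its top 70 mm above the bench; axes as mould. The hole is 48.4 (x) x 30 (y) mm, 18 mm deep. Its two long faces (y -15 and +15 mm) press springily on the plug between 2 and 12 mm above the hole's floor; at the ends (x) the plug has 1.2 mm play each side.
- plug: Beech plug stuck in the loose mould's hole, 40 to 100 g. Origin: centre of its foot's underside, z up, axes as mould. From there up: foot 20 (x) x 30 (y) x 6 mm; body 46 x 30 mm to 24 mm; grip block 30 (x) x 22 (y) mm from 24 to 68 mm. Seated, the foot is on the hole's floor 52 mm above the bench; 6 mm of body and the grip block stand above the mould's top.
- plug_top (a point): Centre of the grip block's top, 68 mm above the plug's origin. Rocking moves it along the mould's x (tilt up to 0.15 rad each way). Pulled straight, the plug lifts the mould with it. It rises only while being swung, 1 to 1.5 mm per swing of about 0.16 rad side to side, and stays tight (rocking on the spot does not loosen it) until the foot is 12 mm above the hole's floor; then it is free.
- jug: Bystander: white ceramic mug-shaped slip jug, 90 mm across, 110 mm high, with a handle on its +y side. Origin: centre of its underside.
- tub: Bystander: open white plastic tub, 100 x 100 x 70 mm high. Origin: centre of its underside.
- bowl: Bystander: terracotta bowl, 120 mm across, 45 mm high. Origin: centre of its underside.
Mind the look-alikes: they are no part of the job. Several things have the shape of the plug; the one meant has the colours described above.

How it is judged:
On the way, in this order (a step that is already met when the one before it is completed fails the run):
1. the loose mould is flush against the row: both ends of its face within 3 mm of the row's face, plug still in (y of each of mould_corner_a, mould_corner_b in the frame of row_face above -0.003 m and z of plug in the frame of mould below 0.056 m), for 0.2 s.
2. the plug, still gripped in its hole, has been leaned to one side (its top 2.5 mm or more along the mould's +x) (x of plug_top in the frame of mould above 0.0025 m and z of plug in the frame of mould below 0.064 m), for 0.02 s.
3. and to the other side (2.5 mm or more along the mould's -x) (x of plug_top in the frame of mould below -0.0025 m and z of plug in the frame of mould below 0.064 m), for 0.02 s.
At the end, for the whole second after the job is handed in: The gripper holds the plug still, upright within 15 degrees, its foot 3 to 45 mm above the mould's top and within 30 mm of the hole's centre sideways, touching the mould nowhere; the mould stands flat on the bench with both ends of its face within 4 mm of the row (z of plug in the frame of mould_hole between 0.003 and 0.045 m and horizontal distance between plug and mould_hole below 0.03 m and angle between plug's own z axis and vertical below 0.26 rad and linear speed of plug below 0.02 m/s and contact force between the fingers and plug above 1 N and contact force between plug and mould below 0.05 N and y of each of mould_corner_a, mould_corner_b in the frame of row_face above -0.004 m and height (world z) of mould below 0.003 m and angle between mould's own z axis and vertical below 0.03 rad); the arm keeps its last pose, push and grip.
It fails at once if the mould is lifted off the bench (more than 6 mm) or tipped (more than 5 degrees) (height (world z) of mould above 0.006 m or angle between mould's own z axis and vertical above 0.087 rad).
It fails at once if a bystander is shifted more than 25 mm (distance of any of jug, tub, bowl from where it was at the start of the episode above 0.025 m).
It also fails if it takes over 72 s, if anything falls off the work surface, if the arm or the gripper's body presses on something with over 40 N, if the wrist force passes 120 N, or if a joint passes its speed limit or range.

## Working session

There is one attempt and no reset: what is moved stays moved. The work goes in short steps, Python scripts to look and compute and a tool call to move; the robot and the scene stay as the last step left them, time stands still between calls to the robot, and variables do not carry over. Pictures are saved under pics/ and viewed, and the job is handed in when it is done.

Besides the shell and the picture viewer there is one more tool, called as name(argument=value, ...), one argument or row to a line, values as JSON. arm_command: Moves the arm, as the interface text tells. Its arguments: {"type":"object","properties":{"plan":{"type":"array"},"newtons":{"type":"number"}},"required":["plan"]}

```bash
mkdir -p pics; cat > h.py <<'E'
import numpy as np,cv2
from station import sensors,vision,job
def P(n):
    p=vision.camera_params(n);K=np.array(p['intrinsics'],float);R=cv2.Rodrigues(np.array(p['rvec'],float))[0];t=np.array(p['tvec'],float).ravel();return K,R,t
def ray(n,rc,z):
    K,R,t=P(n);c=-R.T@t;d=R.T@np.linalg.inv(K)@np.array([rc[1],rc[0],1.]);s=(z-c[2])/d[2];return c+s*d
def proj(n,X):
    K,R,t=P(n);q=K@(R@np.asarray(X,float)+t);return q[1]/q[2],q[0]/q[2]
E
python3 - <<'E'
from h import *
for n in ['side','top','wrist']:
    im=vision.camera(n);cv2.imwrite(f'pics/{n}0.png',im)
    K,R,t=P(n);print(n,(-R.T@t).round(3))
    for q in ['mould','row','plug','jug','tub','bowl']:
        print(q,[(np.round(d['at']).tolist(),round(d['confidence'],2)) for d in vision.search_frame(q,n)])
    for q in ['mould_corner_a','mould_hole','plug_top','row_face','plug']:
        print(' pin',q,[(np.round(d['at'],1).tolist(),round(d['confidence'],2)) for d in vision.pinpoint(q,n)])
print(sensors.get_obs())
E
```

```text
side [0.403 0.665 0.918]
mould [([258.0, 272.0], 0.94)]
row [([331.0, 272.0], 0.9)]
plug [([267.0, 326.0], 0.9), ([240.0, 273.0], 0.8), ([245.0, 213.0], 0.74)]
jug [([257.0, 271.0], 0.22)]
tub [([243.0, 160.0], 0.86)]
bowl [([157.0, 232.0], 0.87)]
 pin mould_corner_a [([275.2, 294.7], 0.85), ([272.9, 242.5], 0.56)]
 pin mould_hole [([246.4, 269.4], 0.65), ([271.5, 293.5], 0.23)]
 pin plug_top [([259.0, 329.6], 0.92), ([233.9, 214.1], 0.71), ([233.6, 272.4], 0.59)]
 pin row_face [([284.3, 269.1], 0.81), ([156.0, 304.4], 0.55), ([251.5, 164.4], 0.3)]
 pin plug [([247.1, 274.8], 0.86), ([274.6, 325.6], 0.63), ([254.2, 214.6], 0.56)]
top [ 0.397 -0.088  0.902]
mould [([216.0, 206.0], 0.9), ([231.0, 94.0], 0.55)]
row [([232.0, 95.0], 0.81), ([215.0, 197.0], 0.27)]
plug [([274.0, 190.0], 0.81), ([162.0, 200.0], 0.66), ([215.0, 199.0], 0.63)]
jug [([228.0, 375.0], 0.8)]
tub [([113.0, 196.0], 0.62)]
bowl [([153.0, 332.0], 0.61)]
 pin mould_corner_a [([245.5, 179.6], 0.64)]
 pin mould_hole [([215.7, 198.5], 0.89)]
 pin plug_top [([154.2, 201.3], 0.73), ([215.0, 198.1], 0.56), ([282.1, 187.5],
[... 245 characters left out ...]

 pin plug_top []
 pin row_face []
 pin plug []
{'time_s': 1.8, 'qpos': array([-1.31360942e+00,  2.99913898e-01,  1.52098936e+00, -2.12558976e-05,
        1.32071400e+00, -6.66141311e-02]), 'joint_vel': array([-0.00080959,  0.00201195,  0.00263674, -0.00157114,  0.0001811 ,
       -0.0005746 ]), 'tau': array([ 7.73189258e-04, -5.31658673e+01, -3.52914834e+01,  7.08803558e-02,
        2.12867896e-02, -2.81585716e-05]), 'ee_pos': array([ 0.1749821 , -0.52141757,  0.40464246]), 'eef_rot': array([-3.14156673e+00,  1.89111145e-05,  3.23806302e-01]), 'force': array([-0.04626655,  0.2028465 ,  0.73931506]), 'moment': array([ 0.01329366, -0.00106051, -0.01528477]), 'grip_width': 0.09396091984896088}
```

View pics/top0.png

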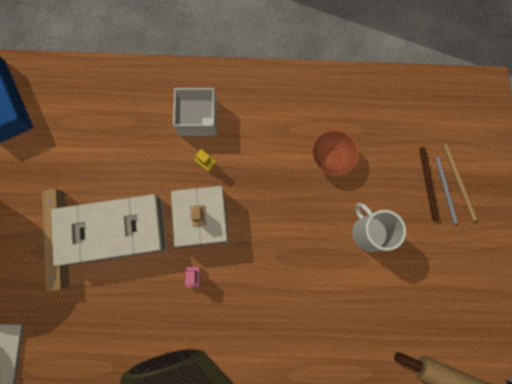

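View pics/side0.png

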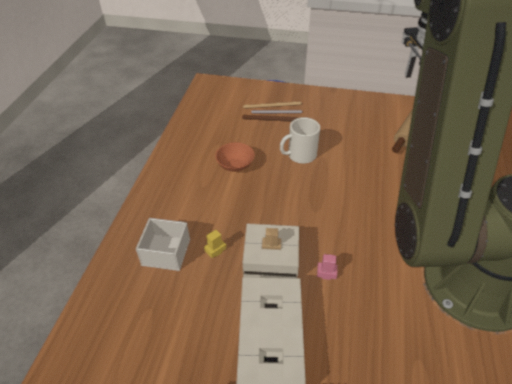

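View pics/wrist0.png

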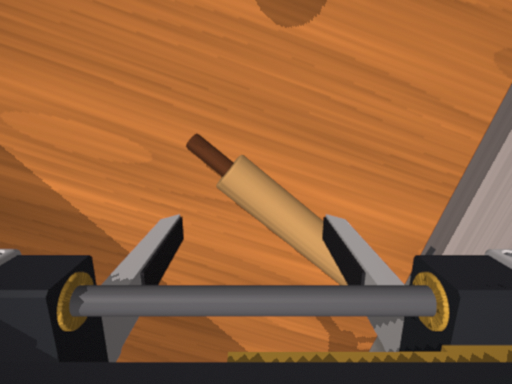

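```bash
python3 - <<'E'
from h import *
im=cv2.imread('pics/top0.png')
c=im[170:300,30:245];cv2.imwrite('pics/crop1.png',cv2.resize(c,(0,0),fx=3.6,fy=3.6,interpolation=cv2.INTER_CUBIC))
g=im.astype(int);m=(g.min(2)>120).astype(np.uint8)
n,l,s,ce=cv2.connectedComponentsWithStats(m)
for i in range(1,n):
    if s[i,4]>800:
        pts=cv2.findContours((l==i).astype(np.uint8),cv2.RETR_EXTERNAL,cv2.CHAIN_APPROX_NONE)[0][0]
        b=cv2.boxPoints(cv2.minAreaRect(pts));print(s[i],b.round(1).tolist())
        for p in b: print('  ',ray('top',(p[1],p[0]),.07).round(4))
E
```

```text
[ 172  186   54   60 2185] [[169.1999969482422, 190.89999389648438], [220.8000030517578, 185.6999969482422], [226.1999969482422, 240.39999389648438], [174.6999969482422, 245.5]]
   [0.556  0.1037 0.07  ]
   [ 0.572  -0.0173  0.07  ]
   [ 0.4436 -0.0356  0.07  ]
   [0.4287 0.0821 0.07  ]
[  52  195  108   70 5251] [[45.900001525878906, 209.89999389648438], [153.6999969482422, 193.8000030517578], [161.89999389648438, 248.6999969482422], [54.099998474121094, 264.79998779296875]]
   [0.5026 0.3853 0.07  ]
   [0.548  0.1396 0.07  ]
   [0.4208 0.1107 0.07  ]
   [0.3785 0.35   0.07  ]
```

View pics/crop1.png

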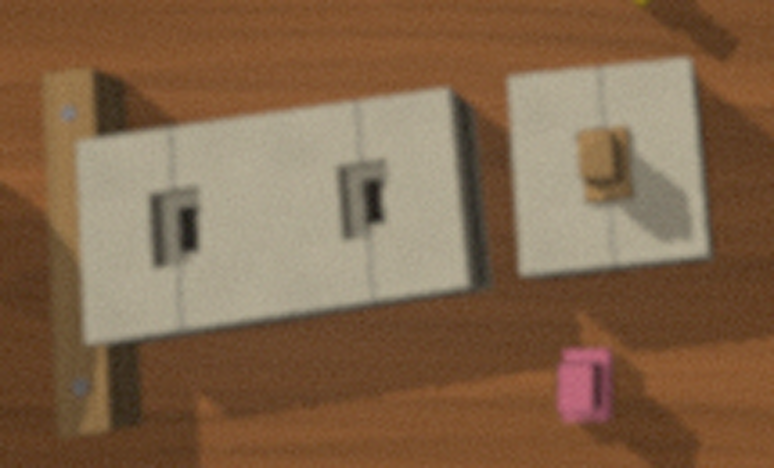

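```bash
python3 - <<'E'
from h import *
from scipy.optimize import least_squares
def fit(px,loc,x0):
    def f(v):
        c,s=np.cos(v[2]),np.sin(v[2]);r=[]
        for p,l in zip(px,loc):
            X=[v[0]+c*l[0]-s*l[1],v[1]+s*l[0]+c*l[1],l[2]];q=proj('top',X);r+=[q[0]-p[1],q[1]-p[0]]
        return np.array(r)
    s=least_squares(f,x0);return s.x,s.fun.round(1)
U=lambda x,y:(30+x/3.6,170+y/3.6)
# row origin frame
r=[U(447,90),U(472,290),U(76,141),U(86,344)]
rl=[(.065,-.06,.07),(-.065,-.06,.07),(.065,.18,.07),(-.065,.18,.07)]
m=[U(508,75),U(690,58),U(710,257),U(520,276)]
ml=[(.065,.06,.07),(.065,-.06,.07),(-.065,-.06,.07),(-.065,.06,.07)]
a=fit(r,rl,[.48,.2,0]);b=fit(m,ml,[.5,.03,0]);print(a,b)
vr,vm=a[0],b[0]
def T(v,p):
    c,s=np.cos(v[2]),np.sin(v[2]);return np.array([v[0]+c*p[0]-s*p[1],v[1]+s*p[0]+c*p[1]])
for n,p in [('a',(-.065,.06)),('b',(.065,.06)),('back',(0,-.06)),('hole',(0,0))]:
    X=T(vm,p);c,s=np.cos(vr[2]),np.sin(vr[2]);d=X-vr[:2];print(n,X.round(4),'in row_face',(np.array([c*d[0]+s*d[1],-s*d[0]+c*d[1]+.06])).round(4))
for n,rc,z in [('jug',(228,375),.08),('bowl',(153,332),.03),('tub',(113,196),.035),('yel',(162,205),.02),('pink',(278,192),.02)]:print(n,ray('top',rc,z).round(3))
for n,rc,z in [('jug',(143,303),.055),('bowl',(157,235),.03),('yel',(245,213),.03),('pink',(268,327),.03)]:print(n,ray('side',rc,z).round(3))
E
```

```text
(array([0.47112484, 0.18440249, 0.172509  ]), array([-0.1,  0.8, -0.4, -0.8,  0.2,  0.3,  0.3, -0.2])) (array([0.49866941, 0.03102483, 0.13040489]), array([ 0.4,  0.1,  0.1,  0.2, -0.3, -0.4, -0.1,  0.2]))
a [0.4264 0.0821] in row_face [-0.0616 -0.0331]
b [0.5553 0.099 ] in row_face [ 0.0683 -0.0386]
back [ 0.5065 -0.0285] in row_face [-0.0017 -0.1558]
hole [0.4987 0.031 ] in row_face [ 0.0008 -0.0958]
jug [ 0.481 -0.379  0.08 ]
bowl [ 0.674 -0.293  0.03 ]
tub [0.769 0.058 0.035]
yel [0.643 0.03  0.02 ]
pink [0.355 0.046 0.02 ]
jug [ 0.475 -0.379  0.055]
bowl [ 0.674 -0.302  0.03 ]
yel [0.65  0.036 0.03 ]
pink [0.36  0.048 0.03 ]
```

The beech plug in the loose mould (top image col 198, row 215) is the target. The pink one (192, 277) and the yellow one (205, 160) lie loose on the bench and are look-alikes, and the crop confirms this. I'll push with both open fingers across the mould's back face.

arm_command(
  plan=[-1,0.85,1.0,0,0.678,-1,0.85,1.0,0,0.678,-1,0.85,1.0,0,0.678,-1,0.85,1.0,0,0.678,-1,0.85,1.0,0,0.678,-1,0.85,1.0,0,0.678,-1,0.85,1.0,0,0.678,-1,0.85,1.0,0,0.678,-1,0.85,1.0,0,0.678,-1,0.85,1.0,0,0.678,-1,0.85,1.0,0,0.678,-1,0.85,1.0,0,0.678,-1,0.85,1.0,0,0.678],
  newtons=20,
)

```text
time_s: 3.1
ee_pos: [0.515, -0.1213, 0.4044]
eef_rot: [-3.141, -0.0, 1.745]
force: [0.2, 0.2, 0.1]
grip_width: 0.0941
```

arm_command(
  plan=[-1,0,0.12,-0.12,0,-1,0,0.12,-0.24,0,-1,0,0.12,-0.36,0,-1,0,0.12,-0.445,0,-1,0,0.12,-0.445,0,-1,0,0.12,-0.445,0],
)

```text
time_s: 3.7
ee_pos: [0.5151, -0.0743, 0.2279]
eef_rot: [3.142, 0.0, 1.743]
force: [-0.3, 0.2, 0.4]
grip_width: 0.0941
```

```bash
python3 - <<'E'
from h import *
im=vision.camera('top');cv2.imwrite('pics/top1.png',im);im=vision.camera('wrist');cv2.imwrite('pics/wrist1.png',im)
for n in ['pics/top1.png']:
  cv2.imwrite('pics/crop2.png',cv2.resize(cv2.imread(n)[150:300,100:320],(0,0),fx=3.5,fy=3.5))
E
```

```text
(no output)
```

View pics/crop2.png

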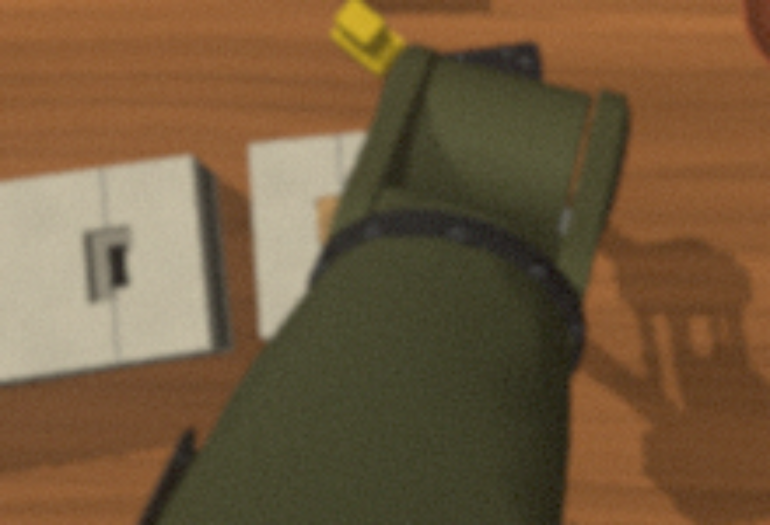

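View pics/wrist1.png

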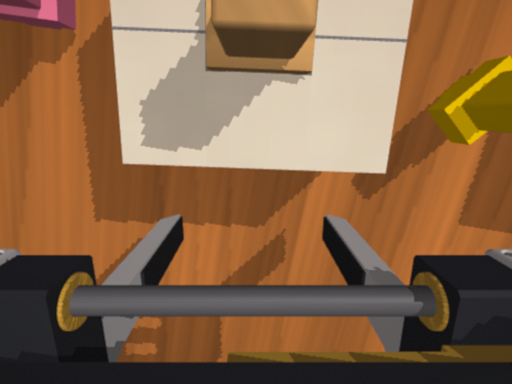

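arm_command(
  plan=[-1,-0.008,0.05,0,0,-1,-0.014,0.08,0,0,-1,-0.017,0.1,0,0,-1,-0.02,0.115,0,0,-1,-0.022,0.13,0,0,-1,-0.025,0.145,0,0,-1,-0.028,0.16,0,0,-1,-0.028,0.16,0,0],
)

```text
time_s: 4.6
ee_pos: [0.5043, -0.0094, 0.2284]
eef_rot: [3.138, 0.002, 1.744]
force: [2.8, -2.7, 2.4]
grip_width: 0.0939
```

```bash
python3 - <<'E'
from h import *
im=vision.camera('top');cv2.imwrite('pics/crop3.png',cv2.resize(im[150:300,50:270],(0,0),fx=3.5,fy=3.5))
im=vision.camera('wrist');cv2.imwrite('pics/wrist2.png',im)
E
```

```text
(no output)
```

View pics/crop3.png

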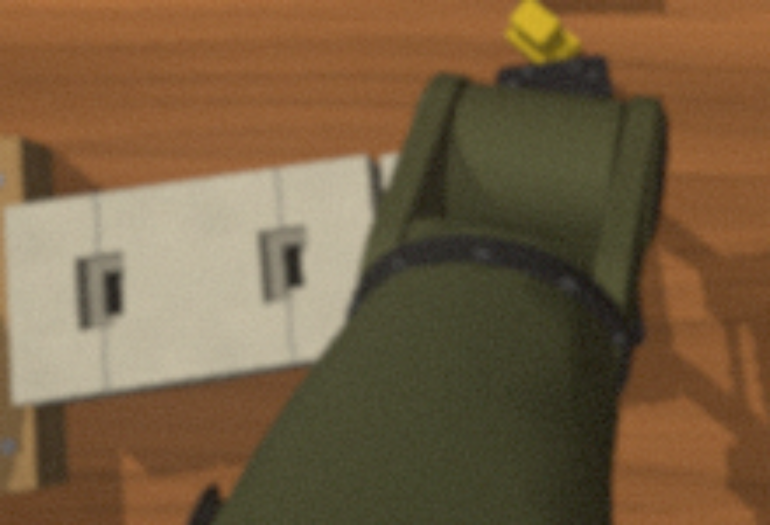

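View pics/wrist2.png

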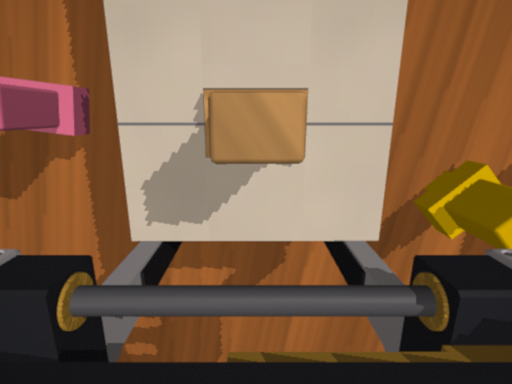

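arm_command(
  plan=[-1,-0.001,0.006,0,0,-1,-0.002,0.012,0,0,-1,-0.003,0.017,0,0,-1,-0.003,0.017,0,0],
)

```text
time_s: 5.1
ee_pos: [0.5031, -0.0032, 0.228]
eef_rot: [3.139, 0.002, 1.744]
force: [1.3, -9.7, 7.2]
grip_width: 0.094
```

arm_command(
  plan=[-1,-0.0005,0.003,0,0,-1,-0.0005,0.003,0,0],
)

```text
time_s: 5.3
ee_pos: [0.5029, -0.0022, 0.228]
eef_rot: [3.139, 0.002, 1.744]
force: [2.6, -11.1, 6.8]
grip_width: 0.094
```

arm_command(
  plan=[-1,-0.0005,0.003,0,0,-1,-0.0005,0.003,0,0],
)

```text
time_s: 5.5
ee_pos: [0.5027, -0.001, 0.228]
eef_rot: [3.139, 0.002, 1.744]
force: [1.9, -11.6, 7.6]
grip_width: 0.0941
```

arm_command(
  plan=[-1,-0.0005,0.003,0,0,-1,-0.0005,0.003,0,0],
)

```text
time_s: 5.7
ee_pos: [0.5028, -0.0003, 0.228]
eef_rot: [3.138, 0.004, 1.745]
force: [6.4, -18.6, 4.4]
grip_width: 0.0937
```

arm_command(
  plan=[-1,-0.0005,0.003,0,0,-1,-0.0005,0.003,0,0],
)

```text
time_s: 5.9
ee_pos: [0.5028, 0.0002, 0.2281]
eef_rot: [3.138, 0.006, 1.745]
force: [10.2, -28.5, 3.5]
grip_width: 0.0939
```

arm_command(
  plan=[-1,-0.0005,0.003,0,0,-1,-0.0005,0.003,0,0],
)

```text
time_s: 6.1
ee_pos: [0.5027, 0.0005, 0.2281]
eef_rot: [3.138, 0.008, 1.745]
force: [10.4, -39.7, 1.0]
grip_width: 0.094
```

arm_command(
  plan=[-1,0.02,-0.1,0,0,-1,0.02,-0.12,0.05,0,-1,0.02,-0.12,0.17,0,-1,0.02,-0.12,0.29,0,-1,0.02,-0.12,0.41,0,-1,0.0,0.0,0.44,0,-1,-0.022,0.13,0.44,0,-1,-0.022,0.13,0.44,0,-1,-0.022,0.13,0.44,0,-1,-0.022,0.13,0.44,0],
)

```text
time_s: 7.1
ee_pos: [0.4929, 0.0548, 0.4026]
eef_rot: [-3.141, 0.0, 1.744]
force: [0.4, 0.1, 0.5]
grip_width: 0.0943
```

```bash
python3 - <<'E'
from h import *
o=sensors.get_obs();print(o['ee_pos'],o['eef_rot'],o['force'])
im=vision.camera('wrist');cv2.imwrite('pics/wrist3.png',im);np.save('w3.npy',np.hstack([P('wrist')[1],P('wrist')[2][:,None]]))
im=vision.camera('side');cv2.imwrite('pics/crop4.png',cv2.resize(im[200:360,200:360],(0,0),fx=3.7,fy=3.7))
E
```

```text
[0.49286627 0.05478415 0.40260373] [-3.14127334e+00  3.20674138e-05  1.74354455e+00] [0.38875862 0.10533011 0.52736949]
```

View pics/wrist3.png

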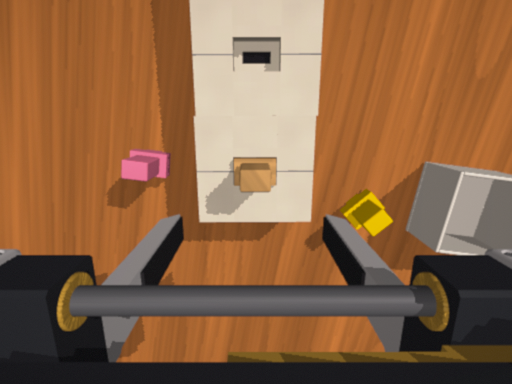

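View pics/crop4.png

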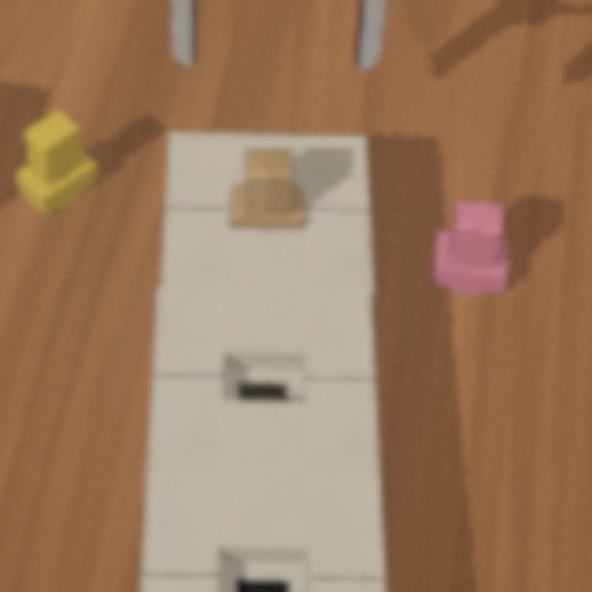

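```bash
python3 - <<'E'
from h import *
im=cv2.imread('pics/wrist3.png')
cv2.imwrite('pics/crop5.png',cv2.resize(im[85:235,175:335],(0,0),fx=4,fy=4,interpolation=cv2.INTER_CUBIC))
E
```

```text
(no output)
```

View pics/crop5.png

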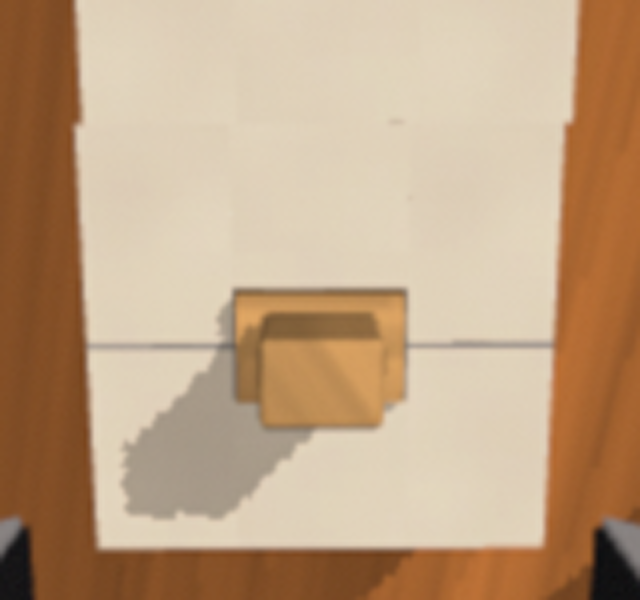

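Both views show the mould flush, with no gap line at the seam. Next I'll work out the plug's pose.

```bash
python3 - <<'E'
from h import *
from scipy.optimize import least_squares
U=lambda x,y:(175+x/4,85+y/4)
M=np.load('w3.npy');K=P('wrist')[0]
def pr(X):
    q=K@(M[:,:3]@np.asarray(X)+M[:,3]);return q[:2]/q[2]
def fit(px,loc,x0):
    def f(v):
        c,s=np.cos(v[2]),np.sin(v[2])
        return np.hstack([pr([v[0]+c*l[0]-s*l[1],v[1]+s*l[0]+c*l[1],l[2]])-p for p,l in zip(px,loc)])
    s=least_squares(f,x0);return s.x.round(4),s.fun.round(1)
ml=lambda a,b,z:[(-a,b,z),(a,b,z),(-a,-b,z),(a,-b,z)]
print('mould',fit([U(76,124),U(565,122),U(98,548),U(543,545)],ml(.065,.06,.07),[.49,.06,.17]))
print('griptop',fit([U(262,339),U(379,339),U(261,428),U(383,428)],ml(.015,.011,.12),[.49,.06,.17]))
print('body',fit([U(234,290),U(407,290),U(235,402),U(406,402)],ml(.023,.015,.076),[.49,.06,.17]))
E
```

```text
mould (array([0.4931, 0.067 , 0.1755]), array([-0.2, -0.1,  0.1, -0.1,  0.1, -0. ,  0.1,  0.3]))
griptop (array([0.4928, 0.0674, 0.1785]), array([-1.3, -0.1,  1.6, -0.3, -0.6,  0.3,  0.3,  0.1]))
body (array([0.4929, 0.0677, 0.1723]), array([ 0.4,  0.5, -0.3,  0.5,  0.6, -0.5, -0.6, -0.6]))
```

arm_command(
  plan=[-1,0,0.032,0,-0.749,-1,0,0.032,0,-0.749,-1,0,0.032,0,-0.749,-1,0,0.032,0,-0.749,-1,0,0.032,0,-0.749,-1,0,0.032,0,-0.749,-1,0,0.032,0,-0.749,-1,0,0.032,0,-0.749,-1,0,0.032,0,-0.749,-1,0,0.032,0,-0.749,-1,0,0.032,0,-0.749,-1,0,0.032,0,-0.749],
)

```text
time_s: 8.4
ee_pos: [0.493, 0.0673, 0.4025]
eef_rot: [-3.142, 0.0, 0.173]
force: [-0.1, -0.6, 1.2]
grip_width: 0.0939
```

arm_command(
  plan=[-1,0,0,-0.1,0,-1,0,0,-0.2,0,-1,0,0,-0.288,0,-1,0,0,-0.288,0],
)

```text
time_s: 8.8
ee_pos: [0.492, 0.0676, 0.2837]
eef_rot: [-3.141, 0.007, 0.176]
force: [0.4, -0.4, 0.6]
grip_width: 0.0939
```

arm_command(
  plan=[1,0,0,0,0,1,0,0,0,0,1,0,0,0,0,1,0,0,0,0,1,0,0,0,0,1,0,0,0,0],
  newtons=25,
)

```text
time_s: 9.4
ee_pos: [0.4928, 0.0682, 0.2877]
eef_rot: [3.142, -0.0, 0.175]
force: [-0.5, 0.7, 0.3]
grip_width: 0.0494
```

arm_command(
  plan=[1,0,0,0,0,1,0,0,0,0,1,0,0,0,0],
)

```text
time_s: 9.7
ee_pos: [0.4928, 0.0682, 0.2874]
eef_rot: [-3.142, 0.0, 0.175]
force: [-0.5, 0.3, -0.2]
grip_width: 0.0254
```

```bash
python3 - <<'E'
from h import *
im=vision.camera('side');cv2.imwrite('pics/crop6.png',cv2.resize(im[180:340,190:350],(0,0),fx=3.7,fy=3.7))
im=vision.camera('wrist');cv2.imwrite('pics/wrist4.png',im)
E
```

```text
(no output)
```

View pics/crop6.png

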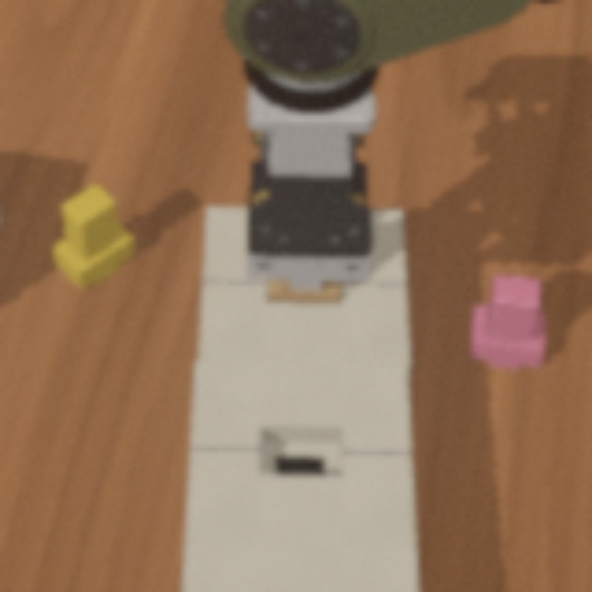

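View pics/wrist4.png

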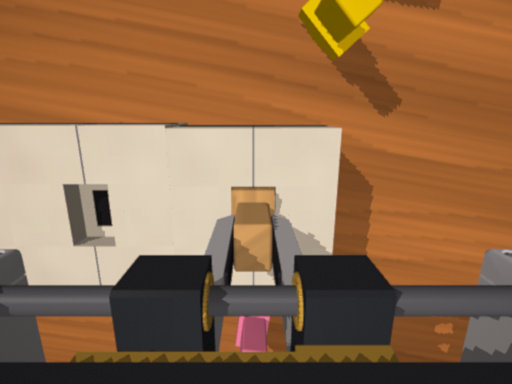

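Two more rows to finish closing the fingers. Then a first small swing to +x of the mould.

arm_command(
  plan=[1,0,0,0,0,1,0,0,0,0,1,0,0,0,0],
)

```text
time_s: 10.1
ee_pos: [0.4928, 0.0682, 0.2874]
eef_rot: [3.142, 0.0, 0.175]
force: [-0.1, -0.6, 1.2]
grip_width: 0.0219
```

arm_command(
  plan=[1,0.004,0.0007,0,0,1,0.008,0.0014,0,0,1,0.008,0.0014,0,0],
)

```text
time_s: 10.4
ee_pos: [0.4954, 0.0686, 0.2874]
eef_rot: [-3.142, 0.004, 0.175]
force: [-11.6, -2.7, 8.7]
grip_width: 0.0211
```

```bash
python3 - <<'E'
from h import *
im=vision.camera('wrist');cv2.imwrite('pics/wrist5.png',im)
a=cv2.imread('pics/wrist4.png')[110:280,130:360];b=im[110:280,130:360]
cv2.imwrite('pics/crop7.png',cv2.resize(np.vstack([a,b]),(0,0),fx=1.75,fy=1.75,interpolation=cv2.INTER_CUBIC))
E
```

```text
(no output)
```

View pics/crop7.png

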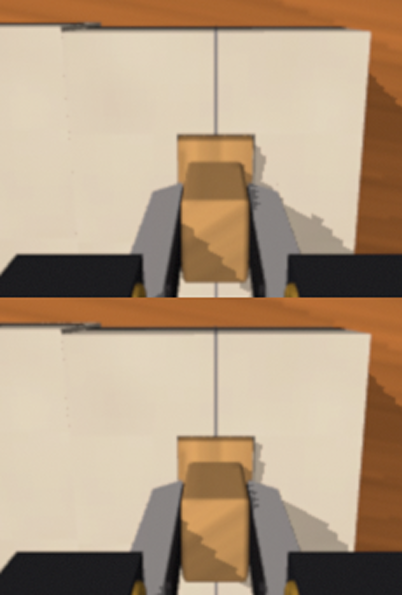

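arm_command(
  plan=[1,0.003,0.0005,0.0015,0,1,0.003,0.0005,0.0015,0,1,-0.004,-0.0007,0.0025,0,1,-0.0115,-0.002,0.0035,0,1,-0.019,-0.0034,0.0045,0,1,-0.019,-0.0034,0.0045,0],
)

```text
time_s: 11.05
ee_pos: [0.4879, 0.0673, 0.2887]
eef_rot: [-3.141, 0.002, 0.175]
force: [0.8, -0.2, -15.4]
grip_width: 0.0217
```

arm_command(
  plan=[1,0.0075,0.0013,0,0,1,0.015,0.0026,0,0,1,0.0225,0.004,0,0,1,0.0225,0.004,0,0],
)

```text
time_s: 11.45
ee_pos: [0.4978, 0.0691, 0.2892]
eef_rot: [-3.142, -0.0, 0.175]
force: [0.6, 0.1, -15.4]
grip_width: 0.022
```

```bash
python3 - <<'E'
from h import *
im=vision.camera('wrist');cv2.imwrite('pics/wrist6.png',im)
b=im[110:280,130:360]
s=vision.camera('side')[230:300,240:305]
cv2.imwrite('pics/crop8.png',cv2.resize(b,(0,0),fx=3,fy=3,interpolation=cv2.INTER_CUBIC))
cv2.imwrite('pics/crop9.png',cv2.resize(s,(0,0),fx=7,fy=7,interpolation=cv2.INTER_CUBIC))
E
```

```text
(no output)
```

View pics/crop8.png

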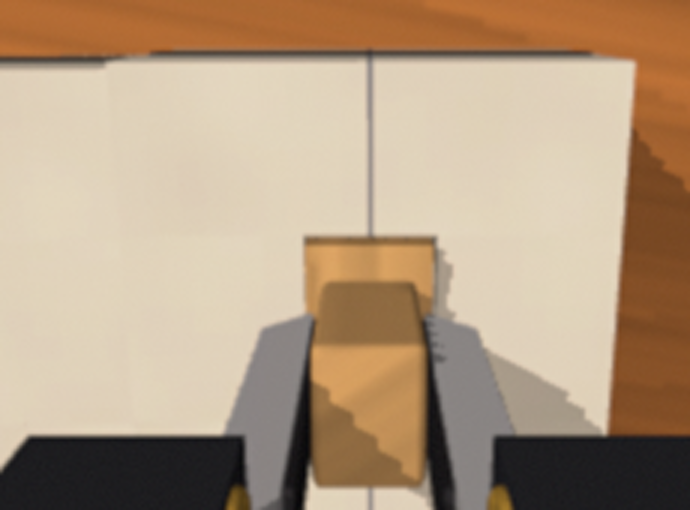

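View pics/crop9.png

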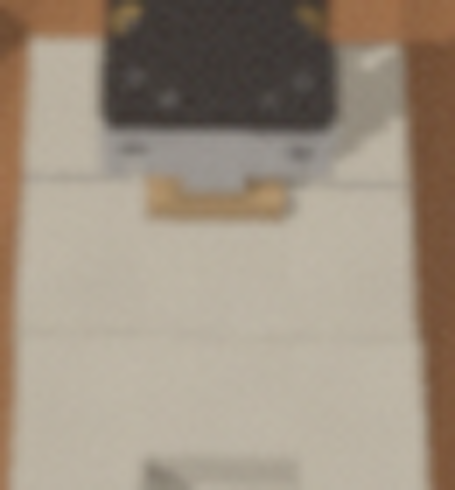

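arm_command(
  plan=[1,0,0,-0.003,0,1,0,0,-0.004,0,1,0,0,-0.004,0],
)

```text
time_s: 11.85
ee_pos: [0.4973, 0.069, 0.2876]
eef_rot: [-3.142, 0.0, 0.175]
force: [0.6, -0.7, -16.0]
grip_width: 0.0217
```

```bash
cat >> h.py <<'E'
def shot(k):
    im=vision.camera('wrist');cv2.imwrite(f'pics/w{k}.png',im)
    cv2.imwrite(f'pics/c{k}.png',cv2.resize(im[115:275,120:350],(0,0),fx=3.4,fy=3.4,interpolation=cv2.INTER_CUBIC))
def edges(k):
    # boundary of far (+x) top edge of row and mould, and -y edge of mould, in world at z=.07
    im=cv2.imread(f'pics/w{k}.png').astype(int);w=((im[:,:,0]>150)).astype(int)
    g=cv2.imread(f'pics/w{k}.png')[:,:,0].astype(float)
    out=[]
    for c in list(range(100,160,3))+list(range(175,330,3)):
        col=g[80:170,c];i=np.where((col[:-1]<130)&(col[1:]>=130))[0]
        if len(i): 
            i=i[-1];r=80+i+(130-col[i])/(col[i+1]-col[i]);out.append((c,*ray('wrist',(r,c),.07)[:2]))
    o=np.array(out)
    for nm,lo,hi in [('row',100,160),('mould',185,320)]:
        s=o[(o[:,0]>=lo)&(o[:,0]<hi)]
        # project in row frame
        a=.1735;d=s[:,1:]-np.array([.4814,.1253]);x=np.cos(a)*d[:,0]+np.sin(a)*d[:,1];y=-np.sin(a)*d[:,0]+np.cos(a)*d[:,1]
        p=np.polyfit(y,x,1);res=x-np.polyval(p,y);k2=abs(res)<.0015;p=np.polyfit(y[k2],x[k2],1);print(nm,'xedge@y=%.3f'%y.mean(),np.polyval(p,y.mean()).round(4),'skew',p[0].round(4),k2.sum(),len(y))
E
python3 - <<'E'
from h import *
for k in (4,5,6):
    pass
shot(10);edges(10)
E
```

```text
row xedge@y=0.026 0.0682 skew -0.0041 20 20
mould xedge@y=-0.059 0.0695 skew -0.0024 45 45
```

View pics/c10.png

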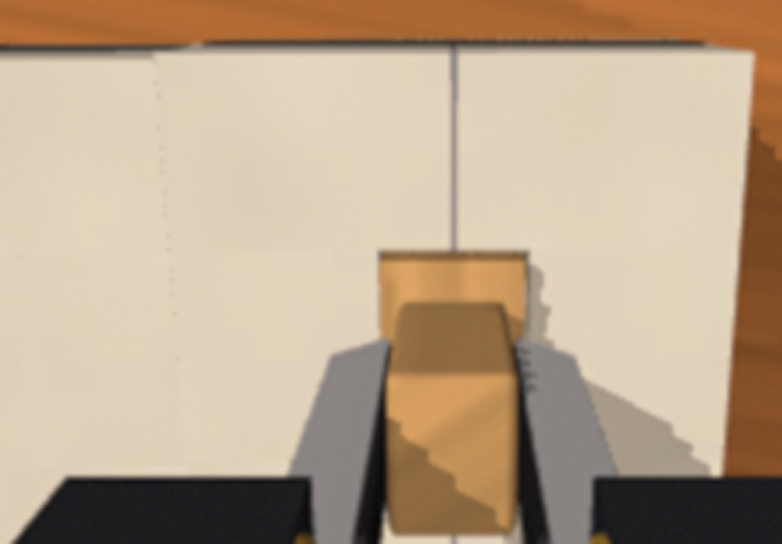

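arm_command(
  plan=[1,0,0,-0.003,0,1,0,0,-0.003,0],
)

```text
time_s: 12.1
ee_pos: [0.4974, 0.069, 0.2874]
eef_rot: [3.142, -0.001, 0.175]
force: [-5.0, -0.2, -1.2]
grip_width: 0.022
```

arm_command(
  plan=[1,0,0,-0.003,0,1,0,0,-0.003,0],
)

```text
time_s: 12.3
ee_pos: [0.4976, 0.0691, 0.2873]
eef_rot: [3.141, -0.002, 0.175]
force: [-8.6, -1.4, 11.2]
grip_width: 0.0218
```

arm_command(
  plan=[1,-0.0005,0.0025,0,0,1,0.0035,0.0032,0,0,1,0.0075,0.0039,0,0,1,0.0115,0.0046,0,0,1,0.0115,0.0046,0,0],
)

```text
time_s: 12.8
ee_pos: [0.5021, 0.0704, 0.287]
eef_rot: [3.14, -0.0, 0.175]
force: [-11.8, -6.1, 9.7]
grip_width: 0.0218
```

```bash
python3 - <<'E'
from h import *
shot(11);edges(11);print(sensors.get_obs()['moment'])
E
```

```text
row xedge@y=0.026 0.0684 skew -0.004 20 20
mould xedge@y=-0.058 0.0699 skew -0.0004 45 45
[-1.54459661  2.12413785 -0.02932694]
```

View pics/c11.png

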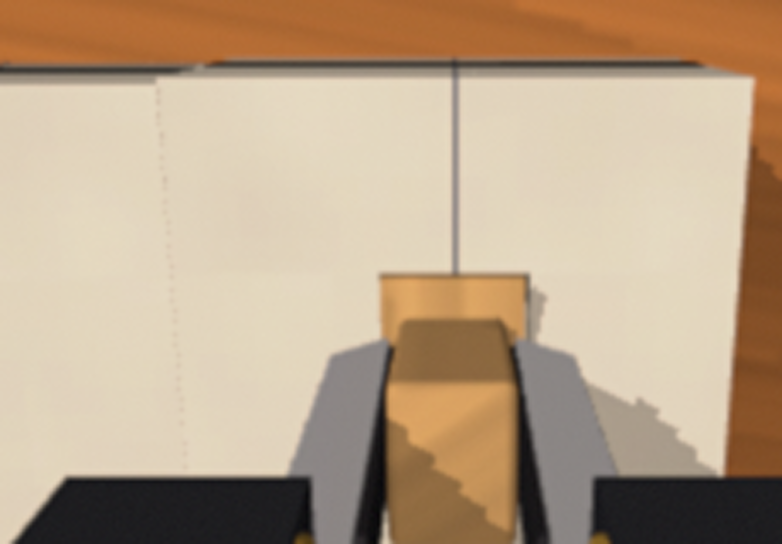

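arm_command(
  plan=[1,-0.007,-0.0012,0.001,0,1,-0.014,-0.0024,0.002,0],
)

```text
time_s: 13.05
ee_pos: [0.497, 0.0697, 0.2872]
eef_rot: [3.14, -0.005, 0.175]
force: [5.7, -3.1, -10.9]
grip_width: 0.0221
```

arm_command(
  plan=[1,-0.007,-0.0012,0.001,0,1,-0.014,-0.0024,0.002,0],
)

```text
time_s: 13.25
ee_pos: [0.491, 0.0686, 0.2872]
eef_rot: [3.14, -0.002, 0.175]
force: [3.8, -5.2, -15.3]
grip_width: 0.0213
```

arm_command(
  plan=[1,0,0,0,0],
)

```text
time_s: 13.35
ee_pos: [0.4908, 0.0685, 0.2871]
eef_rot: [3.141, -0.001, 0.175]
force: [0.8, -4.9, -11.7]
grip_width: 0.022
```

```bash
python3 - <<'E'
from h import *
shot(12);edges(12);print(sensors.get_obs()['moment'])
E
```

```text
row xedge@y=0.026 0.0679 skew -0.0075 20 20
mould xedge@y=-0.058 0.059 skew -0.0022 45 45
[-1.09340291 -0.24238907  0.05295117]
```

View pics/c12.png

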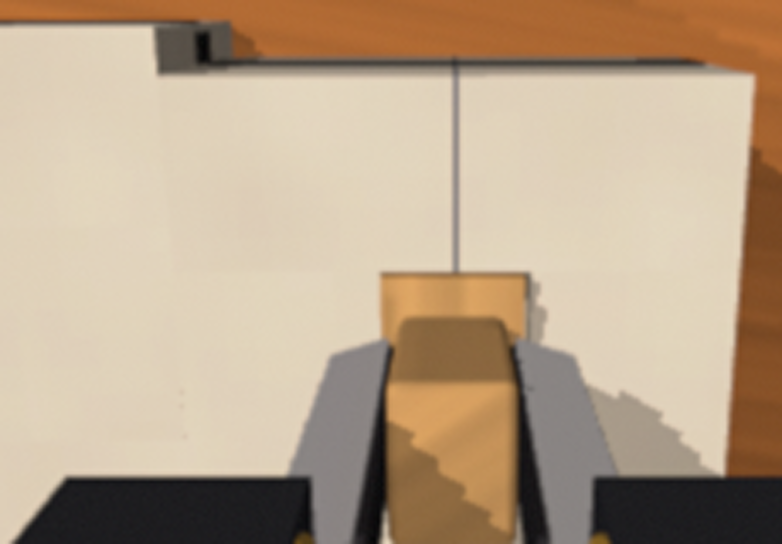

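arm_command(
  plan=[1,-0.0002,0.0012,-0.002,0,1,-0.0002,0.0012,-0.004,0,1,-0.0002,0.0012,-0.004,0],
  newtons=15,
)

```text
time_s: 13.7
ee_pos: [0.491, 0.0688, 0.287]
eef_rot: [3.14, -0.002, 0.175]
force: [-6.6, -9.5, 6.5]
grip_width: 0.0219
```

arm_command(
  plan=[1,0,0,0,0],
)

```text
time_s: 13.8
ee_pos: [0.491, 0.0688, 0.287]
eef_rot: [3.14, -0.002, 0.175]
force: [-6.6, -8.6, 7.6]
grip_width: 0.0217
```

arm_command(
  plan=[1,-0.005,-0.0009,-0.001,0,1,-0.01,-0.0017,-0.002,0],
)

```text
time_s: 14.0
ee_pos: [0.488, 0.0683, 0.287]
eef_rot: [3.14, -0.009, 0.175]
force: [9.4, -5.2, 4.8]
grip_width: 0.022
```

arm_command(
  plan=[1,-0.005,-0.0009,0,0,1,-0.01,-0.0017,0,0],
)

```text
time_s: 14.2
ee_pos: [0.484, 0.0677, 0.2869]
eef_rot: [3.139, -0.009, 0.175]
force: [8.6, -5.0, 1.5]
grip_width: 0.022
```

```bash
python3 - <<'E'
from h import *
shot(13);edges(13);print(sensors.get_obs()['moment'],sensors.get_obs()['force'])
E
```

```text
row xedge@y=0.025 0.0673 skew -0.0101 20 20
mould xedge@y=-0.058 0.0584 skew -0.0022 45 45
[-1.26762539 -1.658713    0.02221536] [ 8.46104799 -6.09726313  2.4704698 ]
```

View pics/c13.png

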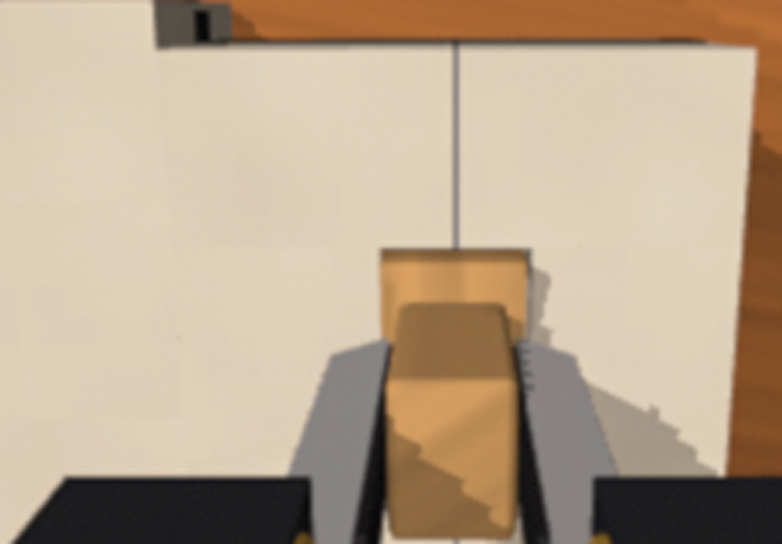

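arm_command(
  plan=[1,-0.006,-0.001,0.0005,0,1,-0.012,-0.002,0.001,0],
)

```text
time_s: 14.45
ee_pos: [0.4792, 0.0668, 0.2872]
eef_rot: [3.139, -0.009, 0.175]
force: [10.6, -5.7, -0.0]
grip_width: 0.0216
```

arm_command(
  plan=[1,0,0,0,0],
)

```text
time_s: 14.55
ee_pos: [0.4791, 0.0668, 0.2872]
eef_rot: [3.139, -0.008, 0.175]
force: [9.4, -6.1, 0.3]
grip_width: 0.0214
```

```bash
python3 - <<'E'
from h import *
shot(14);edges(14)
E
```

```text
row xedge@y=0.025 0.0675 skew -0.0095 20 20
mould xedge@y=-0.058 0.0582 skew -0.001 45 45
```

View pics/c14.png

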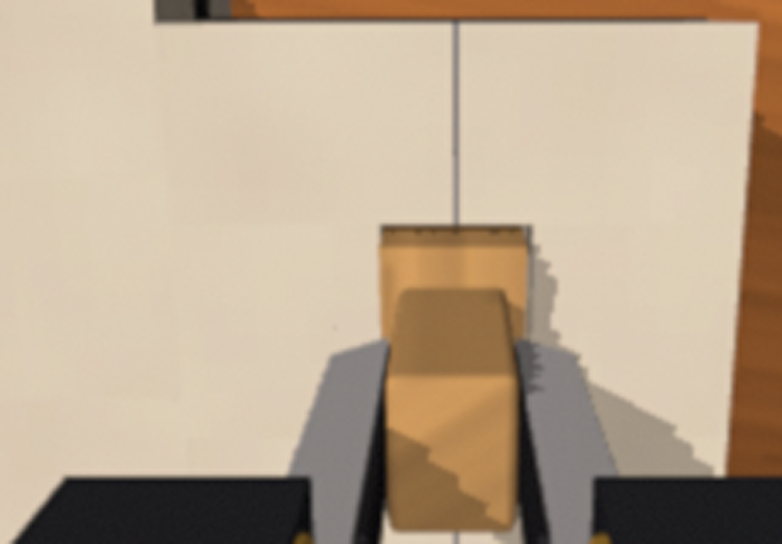

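arm_command(
  plan=[1,0.006,0.001,0.0005,0,1,0.012,0.002,0.0015,0],
)

```text
time_s: 14.8
ee_pos: [0.483, 0.0675, 0.287]
eef_rot: [3.14, -0.002, 0.175]
force: [-6.3, -9.1, 3.0]
grip_width: 0.0218
```

arm_command(
  plan=[1,0.006,0.001,0.0005,0,1,0.012,0.002,0.001,0],
)

```text
time_s: 15.0
ee_pos: [0.4876, 0.0683, 0.2868]
eef_rot: [3.14, -0.0, 0.175]
force: [-6.2, -8.8, -1.4]
grip_width: 0.0221
```

arm_command(
  plan=[1,0.003,0.0005,0,0,1,0.003,0.0005,0,0],
)

```text
time_s: 15.2
ee_pos: [0.4888, 0.0684, 0.2867]
eef_rot: [3.14, -0.0, 0.175]
force: [-5.5, -8.4, 0.8]
grip_width: 0.0221
```

```bash
python3 - <<'E'
from h import *
shot(15);edges(15)
E
```

```text
row xedge@y=0.025 0.0677 skew -0.0069 20 20
mould xedge@y=-0.058 0.0589 skew -0.0018 45 45
```

arm_command(
  plan=[1,-0.006,-0.001,0.001,0,1,-0.012,-0.002,0.002,0],
)

```text
time_s: 15.45
ee_pos: [0.4846, 0.0678, 0.2877]
eef_rot: [3.14, -0.005, 0.175]
force: [8.6, -6.2, -8.5]
grip_width: 0.022
```

arm_command(
  plan=[1,-0.006,-0.001,0.001,0,1,-0.012,-0.002,0.002,0],
)

```text
time_s: 15.65
ee_pos: [0.4799, 0.067, 0.2887]
eef_rot: [3.14, -0.006, 0.175]
force: [8.4, -6.6, -8.6]
grip_width: 0.0221
```

```bash
python3 - <<'E'
from h import *
shot(16);edges(16)
E
```

```text
row xedge@y=0.025 0.0672 skew -0.0024 20 20
mould xedge@y=-0.058 0.0579 skew -0.0014 45 45
```

arm_command(
  plan=[1,0.005,0.0009,-0.0005,0,1,0.012,0.002,0.001,0],
)

```text
time_s: 15.9
ee_pos: [0.4839, 0.0677, 0.2887]
eef_rot: [3.14, -0.0, 0.175]
force: [-5.1, -8.2, -2.7]
grip_width: 0.0221
```

arm_command(
  plan=[1,0.007,0.0012,0.001,0,1,0.014,0.0024,0.0015,0],
)

```text
time_s: 16.1
ee_pos: [0.4894, 0.0686, 0.289]
eef_rot: [3.14, 0.001, 0.175]
force: [-5.0, -8.0, -3.1]
grip_width: 0.0223
```

```bash
python3 - <<'E'
from h import *
shot(17);edges(17)
im=vision.camera('side')[230:300,240:305]
cv2.imwrite('pics/s17.png',cv2.resize(im,(0,0),fx=7,fy=7,interpolation=cv2.INTER_CUBIC))
E
```

```text
row xedge@y=0.026 0.068 skew -0.004 20 20
mould xedge@y=-0.058 0.0592 skew -0.0027 45 45
```

View pics/c17.png

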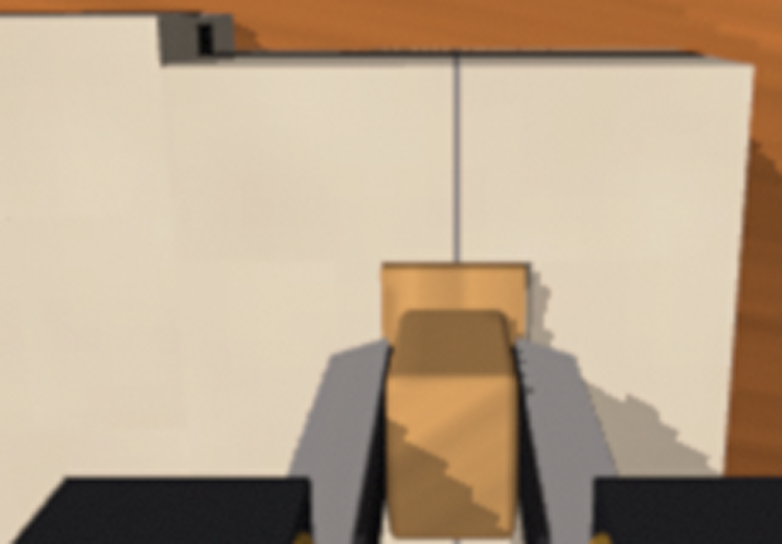

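View pics/s17.png

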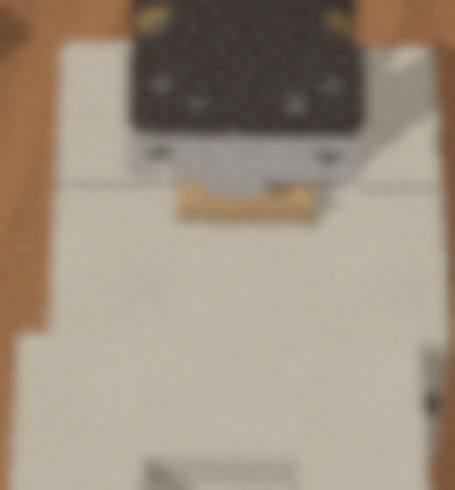

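arm_command(
  plan=[1,-0.006,-0.001,0.0005,0,1,-0.012,-0.002,0.0015,0,1,-0.018,-0.003,0.0025,0,1,-0.0245,-0.0042,0.003,0],
)

```text
time_s: 16.6
ee_pos: [0.4805, 0.0671, 0.2909]
eef_rot: [3.14, -0.005, 0.175]
force: [8.0, -5.4, -6.1]
grip_width: 0.0215
```

arm_command(
  plan=[1,0.006,0.001,0.0005,0,1,0.012,0.002,0.0015,0,1,0.018,0.003,0.0025,0,1,0.0255,0.0044,0.003,0],
)

```text
time_s: 17.0
ee_pos: [0.4898, 0.0687, 0.2913]
eef_rot: [3.14, 0.001, 0.175]
force: [-5.1, -7.7, -4.2]
grip_width: 0.0214
```

```bash
python3 - <<'E'
from h import *
shot(18);edges(18)
E
```

```text
row xedge@y=0.027 0.0682 skew -0.0031 20 20
mould xedge@y=-0.058 0.0592 skew -0.0014 45 45
```

View pics/c18.png

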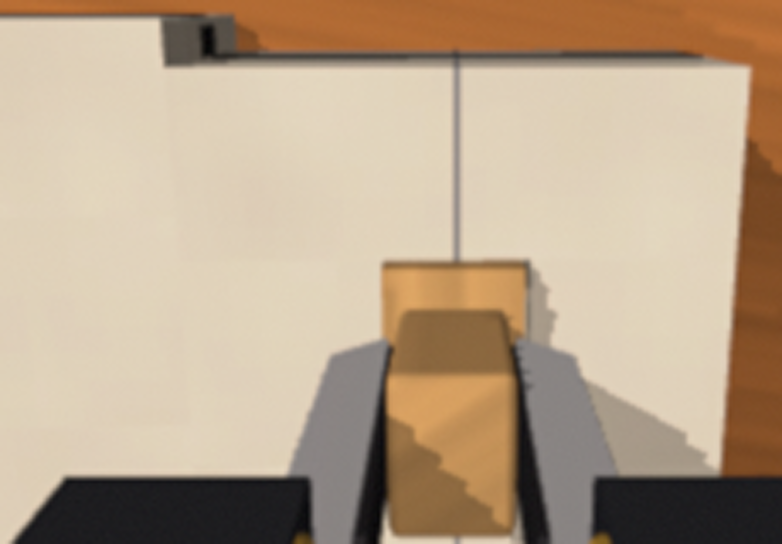

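arm_command(
  plan=[1,-0.006,-0.001,0.0005,0,1,-0.012,-0.002,0.0015,0,1,-0.018,-0.003,0.0025,0,1,-0.0255,-0.0044,0.003,0],
)

```text
time_s: 17.45
ee_pos: [0.4805, 0.0671, 0.2933]
eef_rot: [3.14, -0.005, 0.175]
force: [7.4, -5.9, -6.6]
grip_width: 0.0219
```

arm_command(
  plan=[1,0.006,0.001,0.0005,0,1,0.012,0.002,0.0015,0,1,0.018,0.003,0.0025,0,1,0.0255,0.0044,0.003,0],
)

```text
time_s: 17.85
ee_pos: [0.4898, 0.0688, 0.2937]
eef_rot: [3.14, 0.001, 0.175]
force: [-5.7, -8.0, -3.6]
grip_width: 0.0221
```

arm_command(
  plan=[1,-0.006,-0.001,0.0005,0,1,-0.012,-0.002,0.0015,0,1,-0.018,-0.003,0.0025,0,1,-0.0255,-0.0044,0.003,0],
)

```text
time_s: 18.25
ee_pos: [0.4804, 0.0671, 0.2957]
eef_rot: [3.14, -0.005, 0.175]
force: [7.2, -5.1, -6.7]
grip_width: 0.0221
```

arm_command(
  plan=[1,0.006,0.001,0.0005,0,1,0.012,0.002,0.0015,0,1,0.018,0.003,0.0025,0,1,0.0255,0.0044,0.003,0],
)

```text
time_s: 18.65
ee_pos: [0.4899, 0.0688, 0.2962]
eef_rot: [3.14, 0.0, 0.175]
force: [-4.2, -6.4, -3.8]
grip_width: 0.0219
```

```bash
python3 - <<'E'
from h import *
shot(19);edges(19)
im=vision.camera('side')[230:300,240:305]
cv2.imwrite('pics/s19.png',cv2.resize(im,(0,0),fx=7,fy=7,interpolation=cv2.INTER_CUBIC))
E
```

```text
row xedge@y=0.030 0.0681 skew -0.0031 20 20
mould xedge@y=-0.058 0.0592 skew -0.0039 45 45
```

View pics/c19.png

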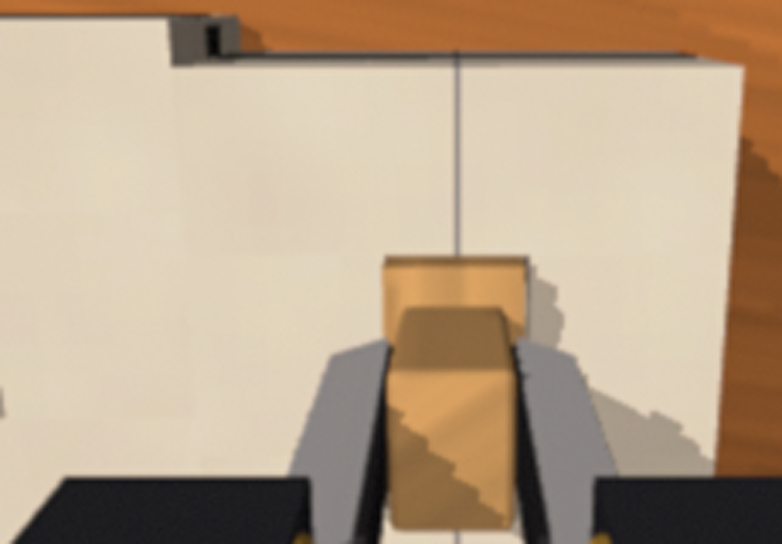

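View pics/s19.png

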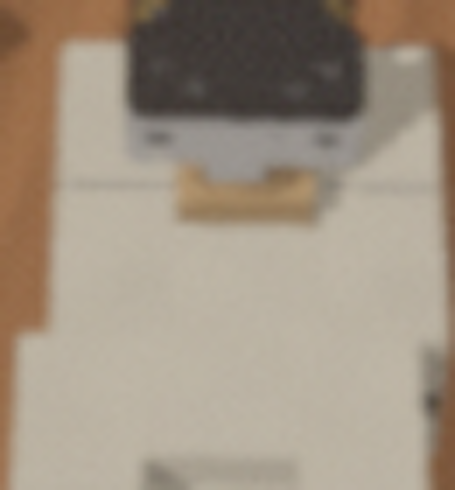

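The tool has risen 9.4 mm, but the plug's apparent size shows some slip in the pads. I'll firm up the grip and carry on.

arm_command(
  plan=[1,0,0,0,0,1,-0.006,-0.001,0.0005,0,1,-0.012,-0.002,0.0015,0,1,-0.018,-0.003,0.0025,0,1,-0.0255,-0.0044,0.003,0],
  newtons=22,
)

```text
time_s: 19.25
ee_pos: [0.4805, 0.0671, 0.2981]
eef_rot: [3.14, -0.005, 0.175]
force: [7.5, -5.0, -6.2]
grip_width: 0.022
```

arm_command(
  plan=[1,0.006,0.001,0.0005,0,1,0.012,0.002,0.0015,0,1,0.018,0.003,0.002,0,1,0.0255,0.0044,0.0025,0],
)

```text
time_s: 19.65
ee_pos: [0.4898, 0.0687, 0.2984]
eef_rot: [3.14, 0.001, 0.175]
force: [-5.7, -8.2, -3.1]
grip_width: 0.0219
```

```bash
python3 - <<'E'
from h import *
shot(20);edges(20)
E
```

```text
row xedge@y=0.030 0.0682 skew -0.004 20 20
mould xedge@y=-0.058 0.0592 skew -0.0052 45 45
```

View pics/c20.png

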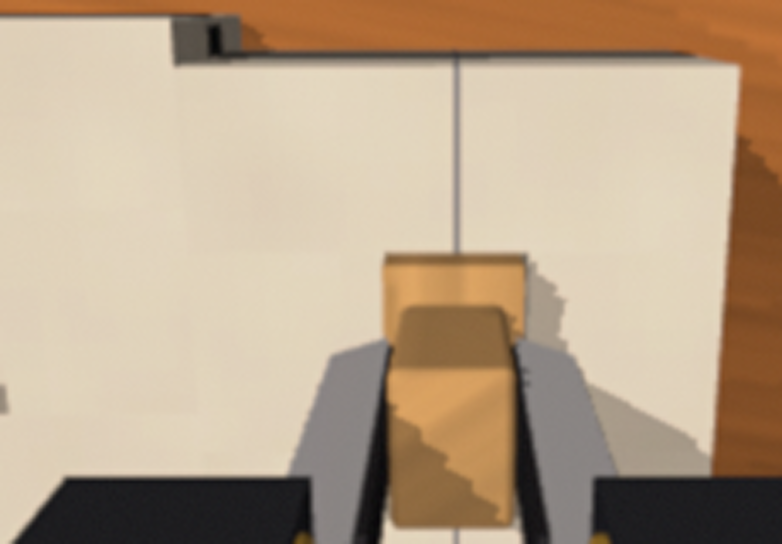

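```bash
python3 - <<'E'
from h import *
K,R,t=P('wrist');print(K[0,0],(-R.T@t))
o=sensors.get_obs();dz=(-R.T@t)[2]-o['ee_pos'][2]
for n,z,w,tw in [('10',.2876,149.5,130),('11',.287,150,132),('13',.2869,150.5,131),('17',.289,148,130),('18',.2913,146.5,130),('19',.2962,144.5,127),('20',.2984,143,126)]:
    print(n,'body far edge z',(z+dz-K[0,0]*.046/(w/3.4)).round(4),'grip top z',(z+dz-K[0,0]*.03/(tw/3.4)).round(4))
E
```

```text
284.84450462134 [0.5618499  0.08154596 0.27805348]
10 body far edge z -0.0307 grip top z 0.0437
11 body far edge z -0.0304 grip top z 0.0465
13 body far edge z -0.0295 grip top z 0.0448
17 body far edge z -0.0324 grip top z 0.0451
18 body far edge z -0.0332 grip top z 0.0474
19 body far edge z -0.0325 grip top z 0.0471
20 body far edge z -0.0335 grip top z 0.0475
```

```bash
cat > fit.py <<'E'
from h import *
from scipy.optimize import least_squares
from scipy.spatial.transform import Rotation as Ro
K,R,t=P('wrist');o=sensors.get_obs();Re=Ro.from_euler('xyz',o['eef_rot']).as_matrix()
Rc=R@Re; tc=R@o['ee_pos']+t   # cam<-tool
def fitp(ee,rot,pts):
    Rt=Ro.from_euler('xyz',rot).as_matrix()
    loc=np.array([(.023,.015,.024),(.023,-.015,.024),(.015,.011,.068),(.015,-.011,.068),(-.015,.011,.068),(-.015,-.011,.068)])
    px=np.array([(120+a/3.4,115+b/3.4) for a,b in pts])
    def f(v):
        Rp=Ro.from_euler('ZY',[v[4],v[3]]).as_matrix()
        X=loc@Rp.T+v[:3];Y=(X-ee)@Rt;q=(Y@Rc.T+tc)@K.T;return (q[:,:2]/q[:,2:]-px).ravel()
    s=least_squares(f,[.486,.067,.055,0,.175]);return s.x.round(4),abs(s.fun).max().round(2)
E
python3 - <<'E'
from fit import *
D={'13':([.484,.0677,.2869],[3.139,-.009,.175],[(380,250),(530,250),(387,378),(518,378),(390,539),(514,539)]),
'17':([.4894,.0686,.2890],[3.14,.001,.175],[(381,264),(530,264),(387,377),(517,377),(390,539),(514,539)]),
'19':([.4899,.0688,.2962],[3.14,.0,.175],[(384,258),(528,258),(387,371),(515,371),(391,529),(513,529)]),
'20':([.4898,.0687,.2984],[3.14,.001,.175],[(384,256),(527,256),(387,368),(516,367),(391,526),(513,526)])}
for k,v in D.items():print(k,*fitp(*map(np.array,v)))
E
```

```text
13 [ 0.4881  0.0675  0.0507 -0.0618  0.1644] 1.08
17 [0.4856 0.0672 0.05   0.0117 0.1648] 1.51
19 [ 0.4871  0.0676  0.0536 -0.0045  0.1648] 1.28
20 [0.4871 0.0675 0.0557 0.0009 0.1662] 1.02
```

```bash
python3 - <<'E'
from fit import *
def wr(ee,rot,cx,cy,z=.07):
    Rt=Ro.from_euler('xyz',rot).as_matrix();ee=np.array(ee)
    d=Rt@Rc.T@np.linalg.inv(K)@np.array([120+cx/3.4,115+cy/3.4,1]);c=ee+Rt@(Rc.T@(-tc));return (c+(z-c[2])/d[2]*d)[:2].round(4)
# orig w4: crop7 scale1.75 origin(130,110)
q=lambda x,y:((130+x/1.75-120)*3.4,(110+y/1.75-115)*3.4)
print('orig R',wr([.4928,.0682,.2874],[3.1416,0,.175],*q(371,31)),'L',wr([.4928,.0682,.2874],[3.1416,0,.175],*q(62,30)))
print('now R',wr([.4898,.0687,.2984],[3.14,.001,.175],740,66),'L',wr([.4898,.0687,.2984],[3.14,.001,.175],175,64))
print('11 R',wr([.5021,.0704,.287],[3.14,.0,.175],754,77),'L',wr([.5021,.0704,.287],[3.14,.0,.175],157,80))
print('14 R',wr([.4791,.0668,.2872],[3.139,-.008,.175],758,22),'L',wr([.4791,.0668,.2872],[3.139,-.008,.175],155,22))
print(fitp(np.array([.5021,.0704,.287]),[3.14,0,.175],[(380,275),(530,275),(387,381),(517,381),(389,546),(515,546)]))
print(fitp(np.array([.4791,.0668,.2872]),[3.139,-.008,.175],[(380,245),(531,245),(387,375),(518,375),(391,530),(514,530)]))
E
```

```text
orig R [0.5669 0.0196] L [0.5465 0.1374]
now R [0.5587 0.0182] L [0.5384 0.1358]
11 R [0.5697 0.0201] L [0.5484 0.1378]
14 R [0.5591 0.0182] L [0.5383 0.136 ]
(array([0.4953, 0.0685, 0.0489, 0.0513, 0.1661]), np.float64(1.66))
(array([ 0.4841,  0.0666,  0.0482, -0.0838,  0.1647]), np.float64(1.38))
```

arm_command(
  plan=[1,0,0,0,0,1,-0.006,-0.001,0.0,0,1,-0.012,-0.002,0.0008,0,1,-0.018,-0.0031,0.0016,0,1,-0.024,-0.0041,0.0022,0,1,-0.0295,-0.0051,0.0022,0],
  newtons=32,
)

```text
time_s: 20.3
ee_pos: [0.4789, 0.0668, 0.2999]
eef_rot: [3.14, -0.006, 0.175]
force: [8.4, -5.3, -9.4]
grip_width: 0.0217
```

arm_command(
  plan=[1,0.006,0.001,0,0,1,0.012,0.002,0.0008,0,1,0.018,0.0031,0.0016,0,1,0.024,0.0041,0.0022,0,1,0.0315,0.0055,0.0022,0],
)

```text
time_s: 20.8
ee_pos: [0.4902, 0.0688, 0.2999]
eef_rot: [3.14, 0.004, 0.175]
force: [-13.7, -10.5, 4.8]
grip_width: 0.0215
```

```bash
python3 - <<'E'
from h import *
shot(21);edges(21)
E
```

```text
row xedge@y=0.031 0.0681 skew -0.0025 20 20
mould xedge@y=-0.058 0.055 skew -0.0023 45 45
```

View pics/c21.png

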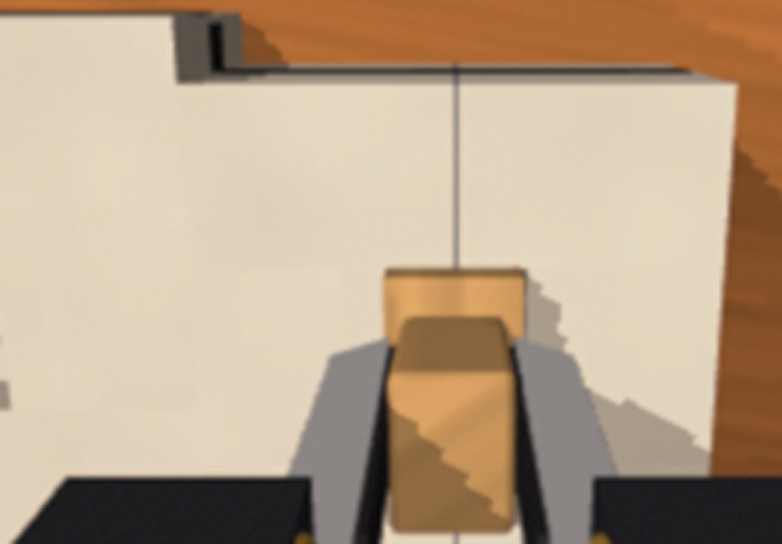

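arm_command(
  plan=[1,0,0,0,0,1,-0.007,-0.0012,0.0,0,1,-0.014,-0.0024,0.0008,0,1,-0.021,-0.0036,0.0016,0,1,-0.028,-0.0049,0.0022,0,1,-0.036,-0.0063,0.003,0],
  newtons=20,
)

```text
time_s: 21.45
ee_pos: [0.477, 0.0665, 0.3022]
eef_rot: [3.14, -0.005, 0.175]
force: [6.7, -4.9, -6.5]
grip_width: 0.0217
```

```bash
python3 - <<'E'
from h import *
shot(22);edges(22)
E
```

```text
row xedge@y=0.031 0.0672 skew -0.0022 20 20
mould xedge@y=-0.058 0.0533 skew -0.0022 45 45
```

View pics/c22.png

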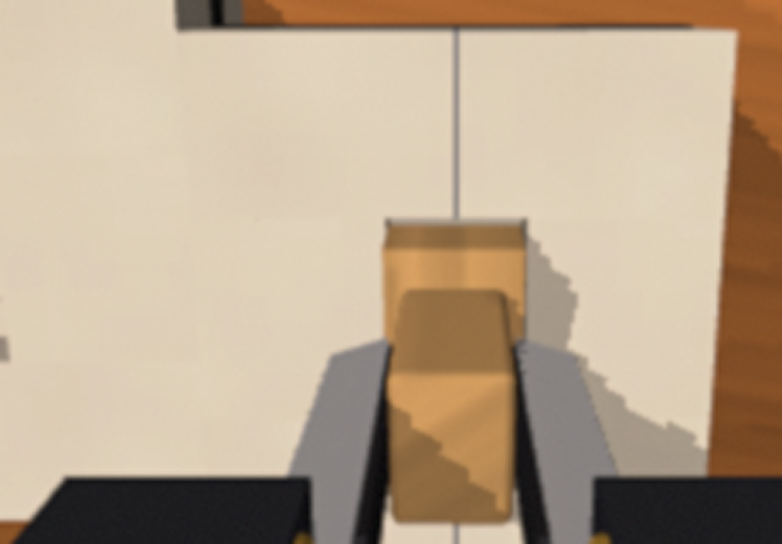

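arm_command(
  plan=[1,0.006,0.001,0.0003,0,1,0.012,0.002,0.001,0,1,0.018,0.0031,0.0016,0,1,0.0235,0.0041,0.002,0],
)

```text
time_s: 21.9
ee_pos: [0.4857, 0.0681, 0.3023]
eef_rot: [3.14, -0.0, 0.175]
force: [-4.7, -7.9, -3.1]
grip_width: 0.0214
```

arm_command(
  plan=[1,-0.007,-0.0012,0.0003,0,1,-0.014,-0.0024,0.001,0,1,-0.021,-0.0036,0.0016,0,1,-0.0275,-0.0048,0.002,0],
)

```text
time_s: 22.3
ee_pos: [0.4754, 0.0662, 0.3038]
eef_rot: [3.14, -0.005, 0.175]
force: [6.8, -5.2, -5.3]
grip_width: 0.0221
```

arm_command(
  plan=[1,0.007,0.0012,0.0003,0,1,0.014,0.0024,0.001,0,1,0.021,0.0036,0.0016,0,1,0.0275,0.0048,0.002,0],
)

```text
time_s: 22.7
ee_pos: [0.4858, 0.0681, 0.304]
eef_rot: [3.14, -0.0, 0.175]
force: [-3.6, -7.5, -2.3]
grip_width: 0.0218
```

arm_command(
  plan=[1,-0.007,-0.0012,0.0003,0,1,-0.014,-0.0024,0.001,0,1,-0.021,-0.0036,0.0016,0,1,-0.0275,-0.0048,0.002,0],
)

```text
time_s: 23.1
ee_pos: [0.4754, 0.0662, 0.3053]
eef_rot: [3.14, -0.005, 0.175]
force: [6.2, -6.7, -4.4]
grip_width: 0.0224
```

```bash
python3 - <<'E'
from h import *
shot(23);edges(23)
im=vision.camera('side')[230:300,240:305]
cv2.imwrite('pics/s23.png',cv2.resize(im,(0,0),fx=7,fy=7,interpolation=cv2.INTER_CUBIC))
E
```

```text
row xedge@y=0.032 0.0673 skew -0.002 20 20
mould xedge@y=-0.058 0.0533 skew -0.0032 45 45
```

View pics/c23.png

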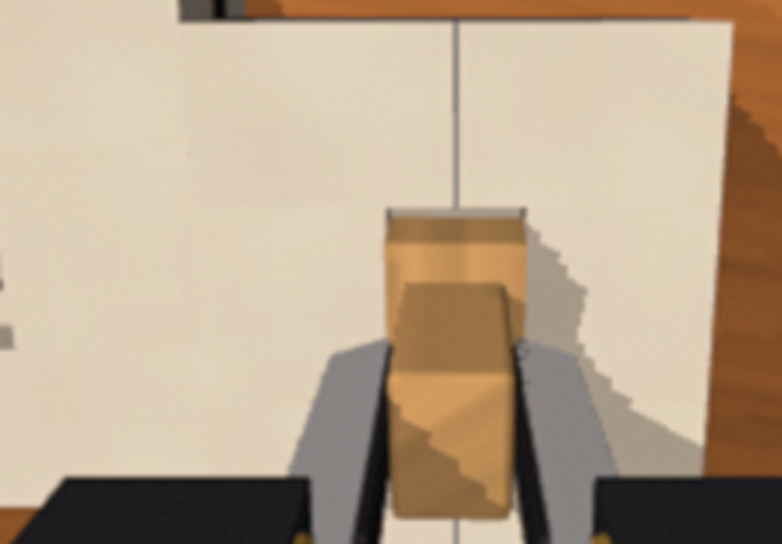

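View pics/s23.png

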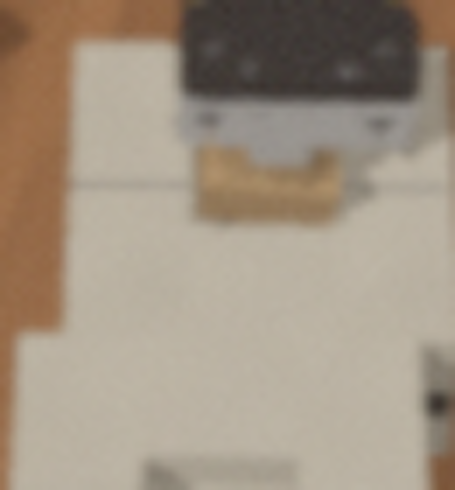

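```bash
python3 - <<'E'
from fit import *
print(fitp(np.array([.4754,.0662,.3053]),[3.14,-.005,.175],[(386,243),(526,243),(388,373),(515,373),(393,518),(512,518)]))
print(fitp(np.array([.477,.0665,.3022]),[3.14,-.005,.175],[(385,248),(526,248),(388,374),(516,374),(392,523),(513,523)]))
E
```

```text
(array([ 0.479 ,  0.0659,  0.0582, -0.1097,  0.1647]), np.float64(0.86))
(array([ 0.4791,  0.066 ,  0.0569, -0.0811,  0.1656]), np.float64(0.7))
```

arm_command(
  plan=[1,0.006,0.001,-0.001,0,1,0.012,0.002,-0.001,0,0.2,0.012,0.002,-0.001,0,0.2,0.012,0.002,-0.001,0,0.2,0.012,0.002,-0.001,0,0.2,0.012,0.002,-0.018,0,0.2,0.012,0.002,-0.018,0],
)

```text
time_s: 23.9
ee_pos: [0.4793, 0.0675, 0.296]
eef_rot: [-3.141, 0.001, 0.175]
force: [-0.6, -0.0, 0.6]
grip_width: 0.0378
```

arm_command(
  plan=[1,0,0,0,0,1,0,0,0,0,1,0,0,0,0,1,0,0,0,0,1,0,0,0,0],
)

```text
time_s: 24.4
ee_pos: [0.4796, 0.067, 0.2968]
eef_rot: [3.14, 0.0, 0.175]
force: [1.1, -4.5, -1.7]
grip_width: 0.0226
```

```bash
python3 - <<'E'
from h import *
shot(24);edges(24)
E
```

```text
row xedge@y=0.029 0.0675 skew -0.0089 20 20
mould xedge@y=-0.058 0.0538 skew -0.0055 45 45
```

View pics/c24.png

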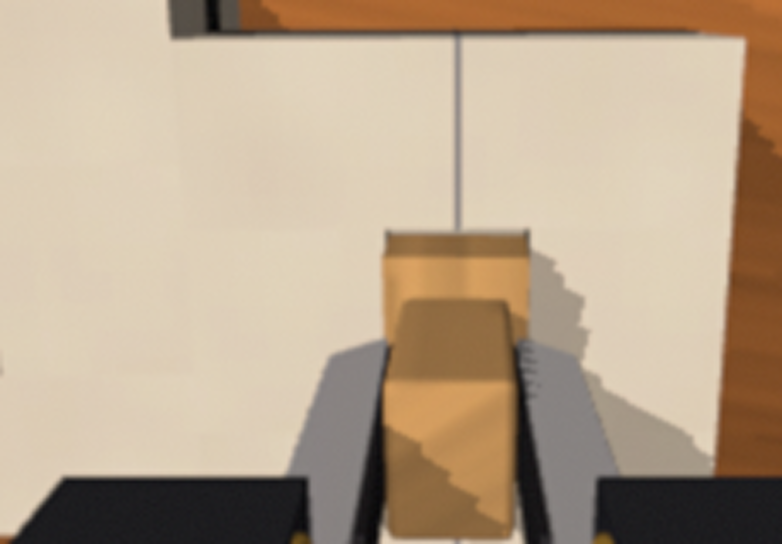

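arm_command(
  plan=[1,0.006,0.001,0.0008,0,1,0.0125,0.0022,0.0016,0],
)

```text
time_s: 24.65
ee_pos: [0.4843, 0.0678, 0.2975]
eef_rot: [3.14, 0.002, 0.175]
force: [-5.4, -9.5, 5.7]
grip_width: 0.0225
```

arm_command(
  plan=[1,-0.006,-0.001,0.0003,0,1,-0.012,-0.0021,0.0012,0,1,-0.018,-0.0031,0.002,0,1,-0.025,-0.0044,0.0025,0],
)

```text
time_s: 25.05
ee_pos: [0.4749, 0.0661, 0.2988]
eef_rot: [3.14, -0.002, 0.175]
force: [4.6, -5.6, -1.3]
grip_width: 0.0216
```

arm_command(
  plan=[1,0.006,0.001,0.0003,0,1,0.012,0.0021,0.0012,0,1,0.018,0.0031,0.002,0,1,0.025,0.0044,0.0025,0],
)

```text
time_s: 25.45
ee_pos: [0.4843, 0.0678, 0.2991]
eef_rot: [3.14, 0.002, 0.175]
force: [-2.5, -7.6, -1.7]
grip_width: 0.0219
```

arm_command(
  plan=[1,-0.006,-0.001,0.0003,0,1,-0.012,-0.0021,0.0012,0,1,-0.018,-0.0031,0.002,0,1,-0.025,-0.0044,0.0025,0],
)

```text
time_s: 25.85
ee_pos: [0.4748, 0.0661, 0.3008]
eef_rot: [3.14, -0.002, 0.175]
force: [4.5, -6.5, -1.4]
grip_width: 0.0219
```

```bash
python3 - <<'E'
from h import *
shot(25);edges(25)
E
```

```text
row xedge@y=0.030 0.0671 skew -0.002 20 20
mould xedge@y=-0.058 0.0532 skew -0.0016 45 45
```

View pics/c25.png

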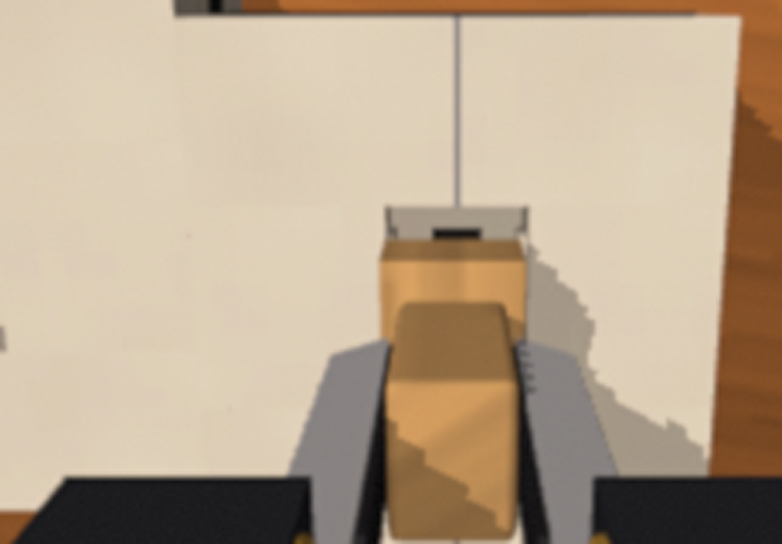

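arm_command(
  plan=[1,0.006,0.001,0.002,0,1,0.012,0.0021,0.004,0,1,0.012,0.0021,0.006,0],
)

```text
time_s: 26.2
ee_pos: [0.4793, 0.0669, 0.3025]
eef_rot: [3.14, 0.001, 0.175]
force: [0.3, -5.3, -4.3]
grip_width: 0.0221
```

```bash
python3 - <<'E'
from h import *
shot(26);edges(26)
E
```

```text
row xedge@y=0.031 0.0675 skew -0.0024 20 20
mould xedge@y=-0.058 0.0538 skew -0.0031 45 45
```

View pics/c26.png

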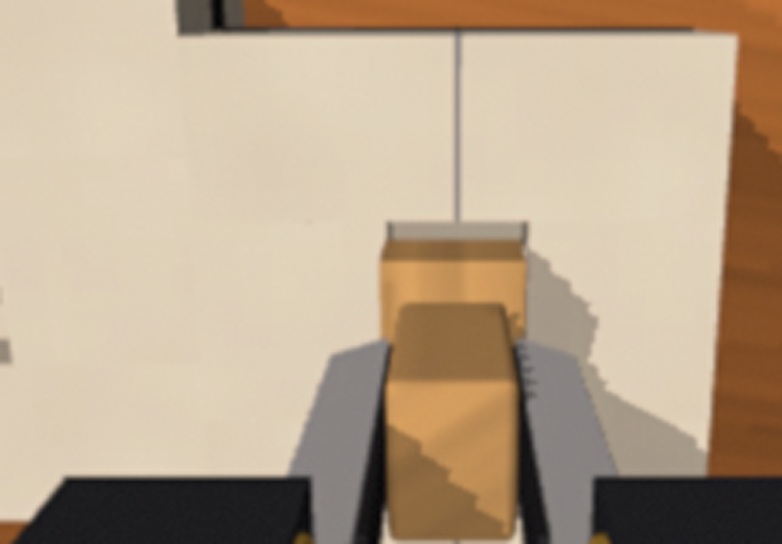

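arm_command(
  plan=[1,0.0062,0.0,0.001,0,1,0.0062,0.0,0.004,0,1,0.0002,-0.001,0.007,0],
)

```text
time_s: 26.55
ee_pos: [0.4794, 0.0671, 0.3058]
eef_rot: [-3.141, -0.0, 0.175]
force: [-0.1, -0.7, -1.1]
grip_width: 0.0222
```

arm_command(
  plan=[1,0,0,0.005,0,1,0,0,0.01,0],
)

```text
time_s: 26.75
ee_pos: [0.4793, 0.0671, 0.3099]
eef_rot: [-3.141, -0.0, 0.175]
force: [-0.4, 0.8, -0.4]
grip_width: 0.0221
```

arm_command(
  plan=[1,0,0,0.015,0,1,0,0,0.038,0,1,0,0,0.038,0,1,0,0,0.038,0],
)

```text
time_s: 27.15
ee_pos: [0.4794, 0.067, 0.3251]
eef_rot: [3.142, -0.001, 0.175]
force: [-0.7, -0.2, -1.4]
grip_width: 0.0218
```

```bash
python3 - <<'E'
from h import *
shot(27);edges(27)
im=vision.camera('side')[215:300,220:325]
cv2.imwrite('pics/s27.png',cv2.resize(im,(0,0),fx=7,fy=7,interpolation=cv2.INTER_CUBIC))
E
```

```text
row xedge@y=0.041 0.0673 skew -0.0066 20 20
mould xedge@y=-0.058 0.0537 skew -0.0044 45 45
```

View pics/c27.png

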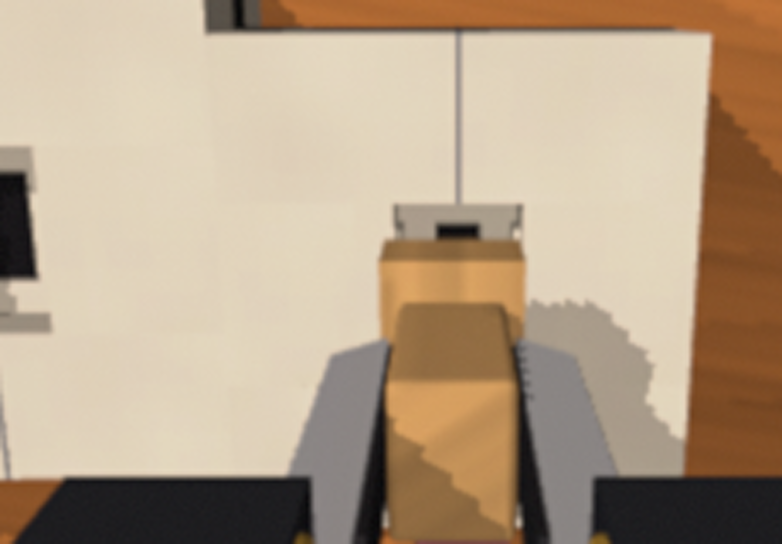

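View pics/s27.png

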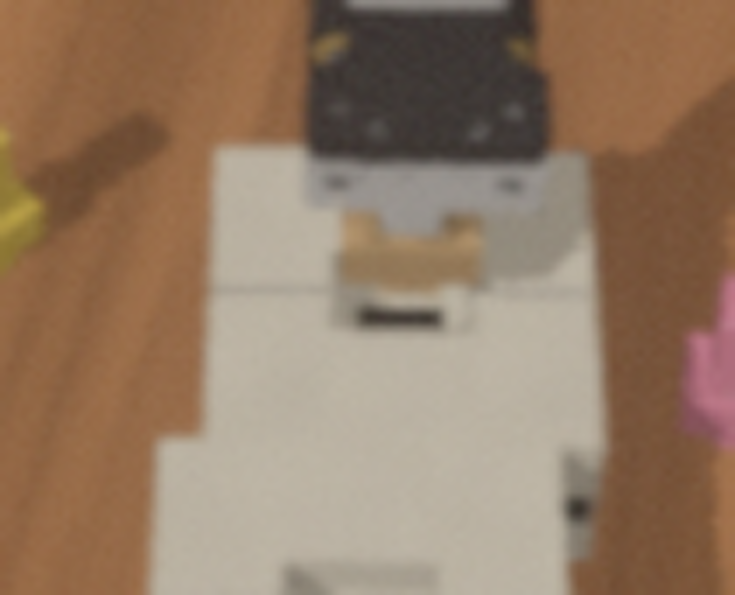

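```bash
python3 - <<'E'
from fit import *
print(fitp(np.array([.4794,.067,.3251]),[3.142,-.001,.175],[(379,261),(526,261),(387,380),(518,380),(389,541),(516,541)]))
im=cv2.imread('pics/w27.png')[110:290,120:260]
im=cv2.convertScaleAbs(im,alpha=1.0)
cv2.imwrite('pics/seam.png',cv2.resize(im,(0,0),fx=4,fy=3.3,interpolation=cv2.INTER_CUBIC))
cv2.imwrite('pics/side_full.png',vision.camera('side'))
E
```

```text
(array([ 0.4776,  0.0663,  0.0871, -0.0127,  0.1735]), np.float64(0.4))
```

View pics/seam.png

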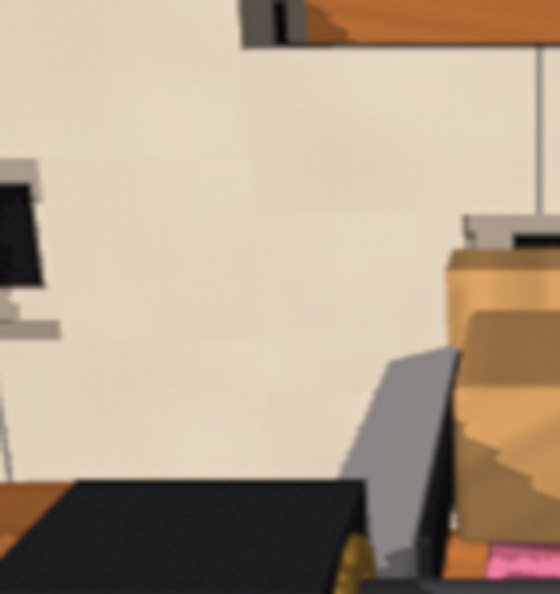

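View pics/side_full.png

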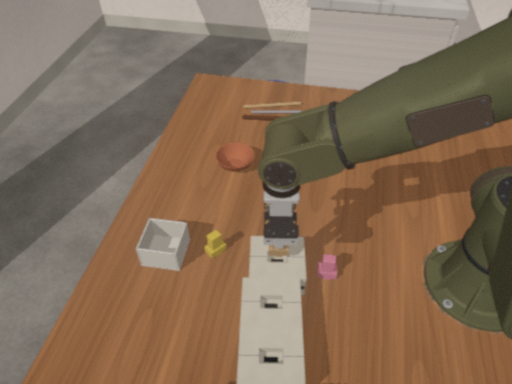

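arm_command(
  plan=[1,0,0,0,0,1,0,0,0,0,1,0,0,0,0],
)

```text
time_s: 27.6
ee_pos: [0.4794, 0.067, 0.3247]
eef_rot: [-3.142, 0.0, 0.175]
force: [-0.4, 0.2, -0.5]
grip_width: 0.022
```

```bash
python3 -c "
from h import *
job.hand_in()"
```

```text
the job is handed in; nothing more can be done
```

The loose mould is flush against the row, and its beech plug is out and held upright just above its hole. I handed in at about 27.6 s; no verdict is reported.

**What I did**
- **Push:** I pushed the mould's back face with both open fingertips until the push force climbed to about 40 N against the row.
- **Rocking:** I gripped the plug across its y faces and rocked it along x with a gentle upward pull until it came free.
- **Regrip:** The pads crept up the grip block while rocking, so I regripped once, lower down, with the plug still in its hole.

**Last checks**
- **Plug:** It is about 17–20 mm above the mould's top by image fit, within about 0.02 rad of upright. Outside forces are near zero, and the fingers are on the 22 mm block.
- **Mould:** No gap shows at the seam in the wrist and side views.
- **Bystanders:** The tub and bowl look unmoved in the last side view. The jug is hidden behind the arm there, but nothing went near it.

**What went wrong on the way**
- **Mould lifted briefly:** The first swings pulled too hard and raised the mould about 2 mm, below the 6 mm limit. I set it back down.
- **Mould slid along the row:** Over the rocking it moved about 12 mm in −x. It stayed flush, and out of line does not matter.
- **Uncertain measurements:** The image fits for the plug's height and tilt were only good to about 2–3 mm and 0.05 rad. The two leans are judged from the tool position and the pictures: about 7 mm to +x and 5.5 mm to −x at the grip.

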